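Sort pump rollers from clamp plates on a spring tipping board

ROBOT

A 7-joint arm with a two-finger parallel gripper is mounted at the origin on the work surface. World frame = base frame: x ahead of the robot, y to its left, z up, the work surface at z = 0. Lengths are in m, angles in rad, forces in N, time in s.
With the tool pointing down it reaches from about 0.4 to 0.85 m from the base axis. Payload 4.5 kg.
Tool frame: the origin (TCP) lies between the finger pads; the fingertips stand 8 mm ahead of it and the grasp point (between the pads) lies 11 mm behind it; z points along the fingers, y is the direction in which the jaws open and shut (so a half turn about z gives the same grasp; the last joint's range is limited). The gripper opens to 88 mm and grips with 3 to 60 N. Pads are 18 mm wide; open, the fingers measure 123 mm over their backs; the gripper's body (75 mm by 187 mm) begins 45 mm behind the grasp point.
Start: joints at [1.225, 0.689, -0.195, 1.565, 0.157, 0.902, -0.215], TCP at [0.232, -0.58, 0.247] pointing down, gripper open.
Joint ranges: [-3.01, 3.01], [-0.46, 2.08], [-1.47, 1.51], [0.13, 2.56], [-1, 4.14], [0.04, 2.09], [-2.66, 2.66]. Speed limits (rad/s): [2.57, 2.57, 3.14, 3.14, 3.14, 3.14, 3.14].

INTERFACE

Orientations are given as a unit quaternion [x, y, z, w].
In Python, from plant import r gives the robot as it stands.
- The arm moves only by the tool carry_out, never from a script. Its argument "commands" is a list that holds one entry, the list of rows, each a list of 7 numbers: the turn, a rotation vector about the tool's x, y, z in rad, then the shift along the tool's x, y, z in cm, then the finger opening in cm, from 0 to 8.81. A call has 1 to 10 rows; each row is the pose to reach, as a shift and turn from the pose commanded when the call began, along the tool's axes at that moment; what a row does not reach only later rows make up. A row lasts 1/12 s, in which the tool goes at most 41.7 mm and 7.16 degrees, less where a joint would pass 70% of its speed; a pose out of reach is approached as far as the arm can. A call with a gripper value outside its range is refused whole. The fingers move at their own pace and stop on an object; "force" is the grip in N (left out, the last holds). Time passes only in rows, so rows that repeat a pose let the fingers close. It gives the time, the measured TCP pose, the force and the opening at its end, in the units of the state.
- r.get_state(): the state, without advancing time (a new reading comes with each control period).
- r.snapshot(name): name is "scene" or "top" or "wrist"; returns a dict with "pixels" (384x512x3 uint8, red, green, blue), "mtx" (3x3 intrinsics, pixels), "k1" (the pictures are not rectified: a ray, as slopes to the right and down, at radius r is drawn at 1 + k1 r^2 times it, then the intrinsics apply), "xyz" and "rotation" of the camera in the world. Camera axes: x right, y down, z forward; pixel columns grow to the right and rows downward; lengths in m; the calibration is good to about 2 mm. A picture is of the moment at which its call begins. There is no depth.
- r.finish_job(): hands the job in, once; it reports no verdict.
The state is a dict: "clock": time; "q": joint angles; "qd": joint speeds; "joint_torque": joint torques, N m; "tool_pos": TCP position; "eef_rot": TCP orientation; "contact_force": force on the tool from outside, world axes, zero at the start; "moment": the same for the moment, N m; "opening": opening from 0.0 (shut) to 1.0 (fully open).
Only numpy, scipy, OpenCV 4.12 (cv2) and the standard library are available. Lean on these libraries where they do the work, as an engineer would, in place of code of your own. Each camera call takes 0.05 s, during which the arm holds its last target.

TASK

Push the sorting board down by its red paddle, against its spring, until it tips far enough for the two white pump rollers to roll off into the green catch tray while the two flat black clamp plates stay on the board. Then let the board come back up and lay both clamp plates flat in the blue bin. Leave the other things on the table alone.

Things in the scene. Friction and masses are not known exactly. Their poses are not given: they have to be found in the camera images.
- sorter: Fixed sorting fixture carrying a hinged board. Origin: on the table, straight below the middle of the board's hinge line; x points the way the rollers run off (away from the robot), y along the hinge, z up. Hinge line at x 0, z 120 mm. Hinge cheeks 12 mm thick at y -158 and 158 mm, x -15 to 15 mm, up to z 125 mm.
- catch_tray (a point): Middle of the floor of the green catch tray, part of the fixture (same axes). Tray inside: fixture x 178 to 325 mm, y -165 to 165 mm; floor slopes down to the far wall; near wall 42 mm, far wall 85 mm, sides 60 mm high above the table.
- head_edge (a point): Middle of the lower edge, on the robot's side, of the cream display head that hangs over the red paddle (fixture axes). The head reaches 105 mm from here along x, 65 mm either way along y, 45 mm up, so the paddle cannot be reached from straight above: slant in from the robot's side, fingers pointing down and away, 30 to 45 degrees from vertical. Its 16 mm post is 95 mm along x, 55 mm to -y.
- tipper (a joint): Angle of the hinged aluminium board, rad. 0: rest, far edge 8 degrees above level (spring); 0.14: level; 0.40: lower stop, far edge 15 degrees below level. Takes about 3 to 10 N on the paddle; springs back. Board 170 mm from the hinge, 300 mm wide, its top passes through the hinge line. A blue bar over it (16 to 24 mm above it, 36 to 44 mm from the hinge) stops the rollers; plates reach under it.
- paddle (a point): Red paddle on an arm on the robot's right of the board, turning with it: flat pad 50 mm (x) by 70 mm (y), 12 mm thick. Origin: middle of its top face; z is that face's normal. It lies 145 mm from the hinge line along the board, 265 mm to the -y side of the fixture's middle, 2 mm above the plane of the board's top. Its top is 142 mm above the table at rest, 84 mm fully down.
- blue_bin: Blue open bin, fixed, 200 x 150 mm, 50 mm tall, walls and floor 4 mm. Origin: middle of its underside; x along the 200 mm. Where the clamp plates go. It may be left or right of the robot, swapped with a yellow bin of the same size.
- yellow_bin: Yellow open bin of the same size, fixed; not used.
- roller_a: White pump roller with black and steel hubs, a cylinder 64 mm long and 40 mm across, about 0.1 kg, lying on the board across its slope. Origin: its centre; y along its axis.
- roller_b: White pump roller with black and steel hubs, a cylinder 64 mm long and 40 mm across, about 0.1 kg, lying on the board across its slope. Origin: its centre; y along its axis.
- plate_a: Flat black clamp plate with steel eyes, 76 (x) x 38 (y) x 12 (z) mm, about 0.09 kg. Origin: its centre. Lies on the board, length along the slope, its hinge-side end about 18 mm under the blue bar: draw it out along the board, 25 mm or more, before lifting. May slip a little when the board tips. Lanes are 72 mm apart, one part each, in any order.
- plate_b: Flat black clamp plate with steel eyes, 76 (x) x 38 (y) x 12 (z) mm, about 0.09 kg. Origin: its centre. Lies on the board, length along the slope, its hinge-side end about 18 mm under the blue bar: draw it out along the board, 25 mm or more, before lifting. May slip a little when the board tips. Lanes are 72 mm apart, one part each, in any order.
- jar: Bystander: white jar, 64 mm across, 85 mm tall. Origin: middle of its underside. Leave alone.
- bottle: Bystander: clear bottle, 66 mm across, 190 mm tall. Origin: middle of its underside. Leave alone.
- tape: Bystander: roll of paper tape lying flat, 90 mm across, 25 mm high. Origin: middle of its underside. Leave alone.
- wrench: Bystander: wrench lying on the table. Origin: middle of its underside. Leave alone.
- screwdriver: Bystander: screwdriver lying on the table. Origin: middle of its underside. Leave alone.
- bowl_cover: Bystander: round grey cover with a hub, 120 mm across, 30 mm high. Origin: middle of its underside. Leave alone.
- cup: Bystander: white mug, 80 mm across, 90 mm tall. Origin: middle of its underside. Leave alone.
Things that resemble listed ones, but are neither listed nor needed, are in the scene too. Leave any purple look-alike of the plate_b alone. Leave any yellow look-alike of the plate_a alone.

How it is judged:
By the outcome, as a careful person would: the job done as asked, in the order asked, and still so for the second after the job is handed in, with the robot touching nothing.
It also fails if it takes over 72 s, if anything falls off the work surface, if the arm or the gripper's body presses on something with over 40 N, if the wrist force passes 120 N, or if a joint passes its speed limit or range.

## Working session

There is one attempt and no reset: what is moved stays moved. The work goes in short steps, Python scripts to look and compute and a tool call to move; the robot and the scene stay as the last step left them, time stands still between calls to the robot, and variables do not carry over. Pictures are saved under pics/ and viewed, and the job is handed in when it is done.

Besides the shell and the picture viewer there is one more tool, called after ">>>" by a JSON object that holds its "method" and its "body". carry_out: Moves the arm, as the interface text tells. Its arguments: {"type":"object","properties":{"commands":{"type":"array"},"force":{"type":"number"}},"required":["commands"]}

```bash
ls; mkdir -p pics; python3 - <<'E'
from plant import r
import cv2
s=r.get_state(); print(s)
for n in ["scene","top","wrist"]:
    d=r.snapshot(n); cv2.imwrite(f"pics/{n}0.png",cv2.cvtColor(d["pixels"],cv2.COLOR_RGB2BGR))
    print(n,d["mtx"],d["k1"],d["xyz"],d["rotation"])
E
```

```text
pics
{'clock': 0.0, 'q': array([ 1.22479991,  0.69001729, -0.19452615,  1.56633832,  0.1573226 ,
        0.90250456, -0.21507688]), 'qd': array([ 0.00083782, -0.00076085,  0.00093154, -0.00189019,  0.00142529,
        0.00132661, -0.00011431]), 'joint_torque': array([-2.71467088e-04, -5.27571952e+01, -1.26666360e+00, -1.53431064e+01,
       -5.26002282e-02,  6.41433435e-03,  1.68581464e-04]), 'tool_pos': array([ 0.23143238, -0.57990355,  0.24589108]), 'eef_rot': array([ 9.82010730e-01,  1.88822799e-01, -2.46382319e-04, -9.03106225e-04]), 'contact_force': array([0.33912209, 0.57182808, 0.27521221]), 'moment': array([ 0.04293796, -0.02637028, -0.01126136]), 'opening': 1.0007062369017101}
scene [[487.91327651   0.         255.79834211]
 [  0.         487.91327651 178.53142145]
 [  0.           0.           1.        ]] -0.08246614937882565 [ 1.56625056 -0.17845499  1.41856322] [ 0.70677222  0.61841356 -0.22288238 -0.26145963]
top [[350.57962481   0.         250.44973023]
 [  0.         350.57962481 193.43981421]
 [  0.           0.           1.        ]] 0.011640904812567191 [ 0.37769007 -0.02674067  1.25993146] [ 0.71526762 -0.69585507  0.03540154 -0.0540804 ]
wrist [[265.52009181   0.         252.56091983]
 [  0.         265.52009181 191.9166657 ]
 [  0.           0.           1.        ]] -0.035921435998517964 [ 0.31020392 -0.54956445  0.38512473] [ 0.81673795 -0.55331487 -0.09230157  0.13513769]
```

View pics/scene0.png

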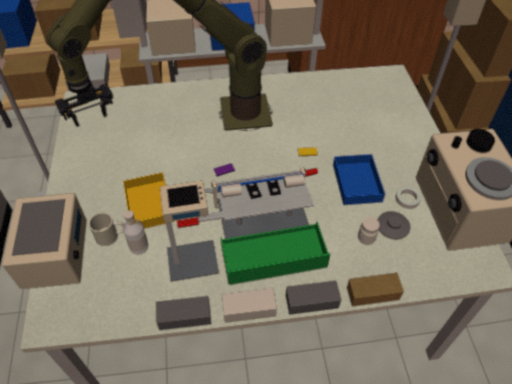

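View pics/top0.png

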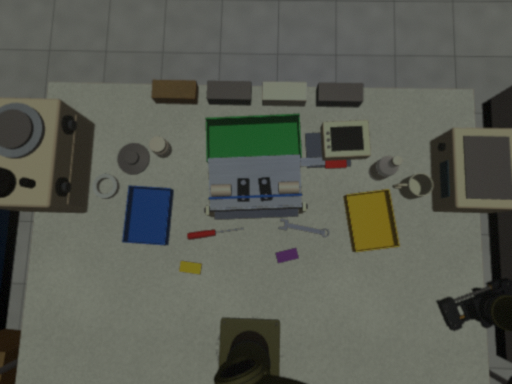

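View pics/wrist0.png

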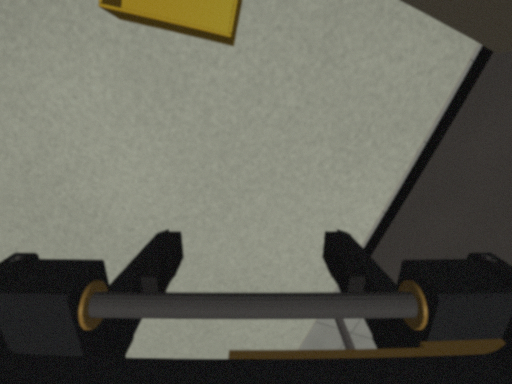

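```bash
cat > h.py <<'E'
import numpy as np, cv2
from scipy.spatial.transform import Rotation as R
from plant import r
def snap(n,f=None):
    d=r.snapshot(n)
    if f: cv2.imwrite(f"pics/{f}.png",cv2.cvtColor(d["pixels"],cv2.COLOR_RGB2BGR))
    return d
def proj(d,P):
    P=np.atleast_2d(P); c=R.from_quat(d["rotation"]).inv().apply(P-d["xyz"])
    s=c[:,:2]/c[:,2:]; rr=(s**2).sum(1,keepdims=True); s=s*(1+d["k1"]*rr)
    K=d["mtx"]; return s@K[:2,:2].T+K[:2,2]
def ray(d,uv):
    K=d["mtx"]; s0=(np.array(uv,float)-K[:2,2])/[K[0,0],K[1,1]]; s=s0.copy()
    for _ in range(20): s=s0/(1+d["k1"]*(s@s))
    v=R.from_quat(d["rotation"]).apply([*s,1]); return np.array(d["xyz"]),v/np.linalg.norm(v)
def onz(d,uv,z):
    o,v=ray(d,uv); return o+v*(z-o[2])/v[2]
def tri(d1,u1,d2,u2):
    o1,v1=ray(d1,u1);o2,v2=ray(d2,u2)
    A=np.stack([v1,-v2],1); t=np.linalg.lstsq(A,o2-o1,rcond=None)[0]
    a=o1+v1*t[0];b=o2+v2*t[1]; return (a+b)/2,np.linalg.norm(a-b)
def crop(f,g,x0,y0,x1,y1,k):
    im=cv2.imread(f"pics/{f}.png")[y0:y1,x0:x1]; cv2.imwrite(f"pics/{g}.png",cv2.resize(im,None,fx=k,fy=k,interpolation=cv2.INTER_CUBIC))
E
python3 - <<'E'
from h import *
crop("top0","top0c",195,105,405,255,3.8)
crop("scene0","scene0c",110,140,400,285,2.7)
E
```

```text
(no output)
```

View pics/top0c.png

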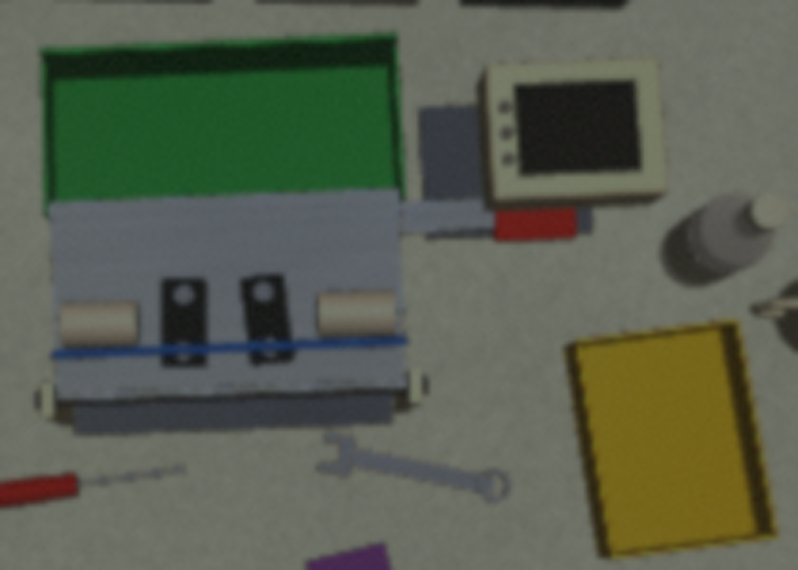

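View pics/scene0c.png

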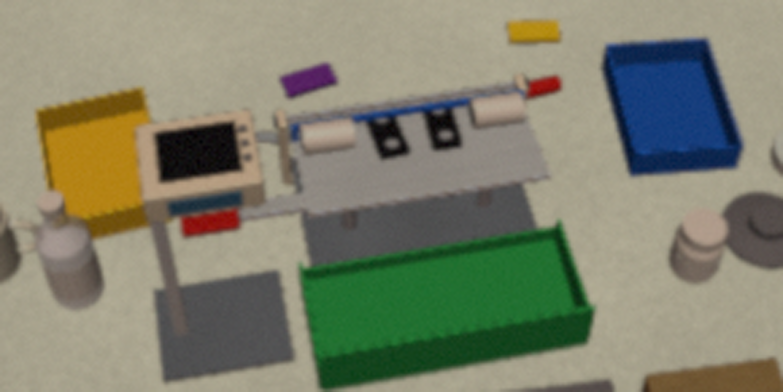

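```bash
python3 - <<'E'
from h import *
t=snap("top");s=snap("scene")
T=lambda x,y:(x/3.8+195-.4,y/3.8+105-.4)
S=lambda x,y:(x/2.7+110-.3,y/2.7+140-.3)
np.set_printoptions(precision=4,suppress=True)
fl=onz(t,T(50,203),.1437);fr=onz(t,T(400,190),.1437)
cl=onz(t,T(46,402),.125);cr=onz(t,T(418,387),.125)
print("far",fl,fr,np.linalg.norm(fl-fr));print("cheek",cl,cr,np.linalg.norm(cl-cr))
ey=(cl-cr)+(fl-fr); ey[2]=0; ey/=np.linalg.norm(ey); ex=np.array([ey[1],-ey[0],0])
O1=(cl+cr)/2;O2=(fl+fr)/2-ex*.1683; print("ex",ex,np.degrees(np.arctan2(ex[1],ex[0])),O1,O2)
print("sc far tri",tri(t,T(50,203),s,S(548,178)),tri(t,T(400,190),s,S(305,210)))
for n,a,b in [("head NR",(665,192),(135,125)),("head NL",(497,200),(250,110)),("FR",(660,58),(145,205)),("FL",(490,65),(262,195))]:
    print(n,tri(t,T(*a),s,S(*b)))
# blue bin
for p,q in [((145,186),0),((172,188),0),((168,245),0),((124,242),0)]: print(onz(t,p,.05))
E
```

```text
far [0.6322 0.1475 0.1437] [ 0.6505 -0.1517  0.1437] 0.29979961801626775
cheek [0.4625 0.1461 0.125 ] [ 0.4839 -0.171   0.125 ] 0.317894214673942
ex [0.9979 0.0643 0.    ] 3.6887118147854205 [ 0.4732 -0.0125  0.125 ] [ 0.4734 -0.0129  0.1437]
sc far tri (array([0.6341, 0.149 , 0.1357]), np.float64(0.0004882451517623786)) (array([ 0.6502, -0.1504,  0.1457]), np.float64(0.0022559681189980516))
head NR (array([ 0.617 , -0.3288,  0.2925]), np.float64(0.0005478848556793065))
head NL (array([ 0.6091, -0.2038,  0.2902]), np.float64(0.0060386944985972545))
FR (array([ 0.7217, -0.3243,  0.2858]), np.float64(0.00860185955702194))
FL (array([ 0.7174, -0.2   ,  0.2757]), np.float64(0.007789242511298517))
[0.548  0.3787 0.05  ]
[0.5434 0.283  0.05  ]
[0.3456 0.2854 0.05  ]
[0.3515 0.4382 0.05  ]
```

```bash
cat >> h.py <<'E'
np.set_printoptions(precision=3,suppress=True)
O=np.array([.4733,-.0127,0]); YAW=np.radians(3.69)
ex=np.array([np.cos(YAW),np.sin(YAW),0]); ey=np.array([-ex[1],ex[0],0]); ez=np.array([0,0,1.])
F=lambda x,y,z:O+x*ex+y*ey+z*ez
toF=lambda P:np.array([(P-O)@ex,(P-O)@ey,P[2]])
def ori(tilt,yaw,flip=1):
    f=np.array([np.cos(yaw),np.sin(yaw),0]);l=np.array([-f[1],f[0],0]);a=np.radians(tilt)
    return np.stack([flip*(np.cos(a)*f+np.sin(a)*ez),-flip*l,np.sin(a)*f-np.cos(a)*ez],1)
def rel(Rt,pt):
    s=r.get_state(); R0=R.from_quat(s["eef_rot"])
    return np.r_[(R0.inv()*R.from_matrix(Rt)).as_rotvec(),R0.inv().apply(pt-s["tool_pos"])*100]
E
python3 - <<'E'
from h import *
t=snap("top");s=snap("scene")
print("paddle F",toF(onz(t,(195+535/3.8,105+222/3.8),.142)))
print("bottle base top-view",[toF(onz(t,(195+x/3.8,105+y/3.8),z)) for x,y,z in[(695,270,0.02),(768,213,.19)]])
S=lambda x,y:(x/2.7+110-.3,y/2.7+140-.3)
print("bottle base scene",toF(onz(s,S(77,300),0.0)), onz(s,S(77,300),0))
# proj check of paddle & head edge in scene
p=[F(.119,-.230,.138),F(.168,-.230,.145),F(.168,-.300,.145),F(.119,-.300,.138),F(.122,-.197,.245),F(.122,-.327,.245),F(.227,-.197,.245),F(.227,-.327,.245)]
print((proj(s,p)-[110,140])*2.7); print((proj(t,p)-[195,105])*3.8)
E
```

```text
paddle F [ 0.134 -0.264  0.142]
bottle base top-view [array([ 0.108, -0.438,  0.02 ]), array([ 0.124, -0.441,  0.19 ])]
bottle base scene [ 0.146 -0.441  0.   ] [ 0.648 -0.444  0.   ]
[[230.641 191.106]
 [235.197 220.472]
 [175.906 229.822]
 [172.678 200.102]
 [251.517 133.148]
 [137.809 150.275]
 [264.136 206.397]
 [145.308 225.042]]
[[494.729 242.369]
 [492.693 184.209]
 [575.421 180.826]
 [577.402 239.08 ]
 [477.489 213.073]
 [646.928 206.229]
 [469.412  81.676]
 [636.691  74.491]]
```

```bash
python3 - <<'E'
from h import *
print(rel(ori(45,YAW),F(-.06,-.28,.34)),F(-.06,-.28,.34))
E
```

```text
[ -0.124   0.779   0.299  29.096 -19.005  -9.34 ] [ 0.431 -0.296  0.34 ]
```

>>> {"method": "carry_out", "body": {"commands": [[[-0.02, 0.11, 0.04, 3, -2, -3, 0], [-0.035, 0.22, 0.085, 6, -4, -5, 0], [-0.05, 0.33, 0.13, 10, -6, -7, 0], [-0.07, 0.44, 0.17, 13, -8, -9, 0], [-0.09, 0.55, 0.21, 17, -11, -9.3, 0], [-0.11, 0.66, 0.25, 21, -14, -9.3, 0], [-0.124, 0.779, 0.299, 25, -16, -9.3, 0], [-0.124, 0.779, 0.299, 29, -19, -9.3, 0], [-0.124, 0.779, 0.299, 29, -19, -9.3, 0], [-0.124, 0.779, 0.299, 29, -19, -9.3, 0]]], "force": 20}}

```text
clock: 1.18
tool_pos: [0.4312, -0.292, 0.3424]
eef_rot: [0.924, 0.037, 0.382, -0.016]
contact_force: [-0.1, -1.3, -0.0]
opening: 0.262
```

```bash
python3 - <<'E'
from h import *
snap("wrist","w1"); snap("scene","s1")
crop("s1","s1c",60,60,400,285,2.3)
print(r.get_state()["q"])
print(rel(ori(45,YAW),F(.025,-.264,.258)),rel(ori(45,YAW),F(.1307,-.264,.152)))
E
```

```text
[ 1.58   0.551 -1.094  2.234 -0.999  0.044  0.196]
[-0.006  0.002  0.004  0.07  -1.515 12.023] [-0.006  0.002  0.004  0.076 -1.425 26.992]
```

View pics/w1.png

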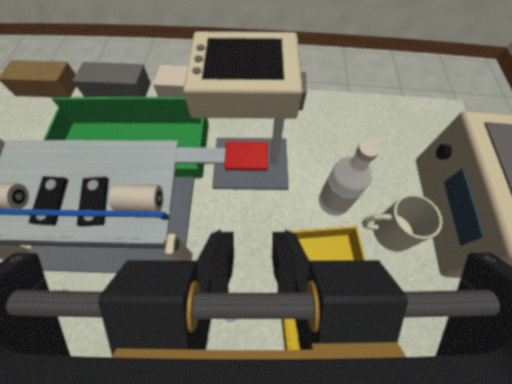

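View pics/s1c.png

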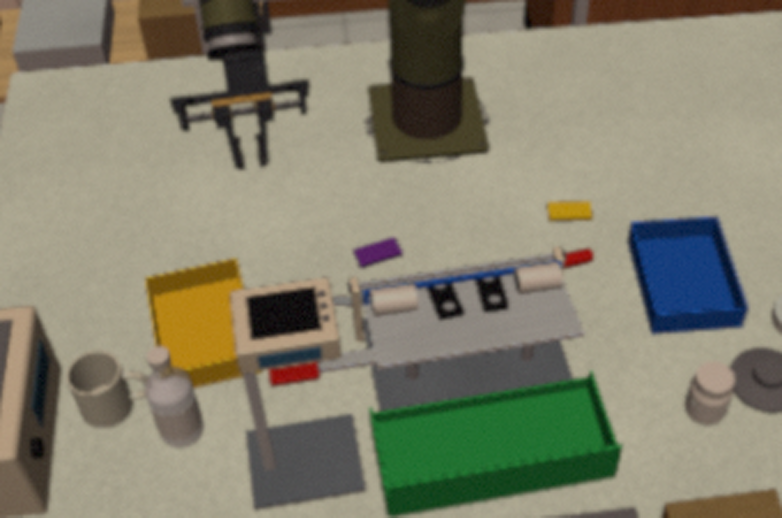

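```bash
python3 - <<'E'
from h import *
t=snap("top");w=snap("wrist")
T=lambda x,y:(x/3.8+195-.4,y/3.8+105-.4)
for n,a,b in [("NL top",(490,203),(187,93)),("NR top",(665,192),(303,95))]:
    P,e=tri(t,T(*a),w,b);print(n,toF(P),e)
print(toF(onz(w,(247,156),.142)))
c=lambda z:[F(.122,y,z) for y in(-.205,-.335)]
print(proj(w,c(.24)),proj(w,c(.285)))
E
```

```text
NL top [ 0.126 -0.204  0.283] 0.013274956476908899
NR top [ 0.126 -0.333  0.284] 0.01053145208394135
[ 0.141 -0.273  0.142]
[[190.598 125.162]
 [294.529 125.134]] [[182.13   98.161]
 [300.208  98.059]]
```

>>> {"method": "carry_out", "body": {"commands": [[[0, 0, 0, 0, -0.5, 2, 0], [0, 0, 0, 0, -1, 4, 0], [0, 0, 0, 0, -1.5, 6, 0], [0, 0, 0, 0, -1.5, 8, 0], [0, 0, 0, 0, -1.5, 10, 0], [0, 0, 0, 0, -1.5, 12, 0], [0, 0, 0, 0, -1.5, 14, 0], [0, 0, 0, 0, -1.5, 16, 0], [0, 0, 0, 0, -1.5, 18, 0], [0, 0, 0, 0, -1.5, 18, 0]]]}}

```text
clock: 2.22
tool_pos: [0.5647, -0.322, 0.2671]
eef_rot: [0.932, 0.038, 0.36, -0.034]
contact_force: [0.3, 1.1, 0.5]
opening: 0.006
```

```bash
python3 - <<'E'
from h import *
snap("wrist","w2")
s=r.get_state();print(s["q"],toF(s["tool_pos"]),s["contact_force"])
print(rel(ori(45,YAW),F(.1307,-.264,.152)))
E
```

```text
[ 1.148  0.72  -0.759  1.991 -1.     0.043  0.167] [ 0.072 -0.314  0.267] [ 1.761 -0.558  0.215]
[-0.048  0.046 -0.002 -3.391 -4.37  12.662]
```

View pics/w2.png

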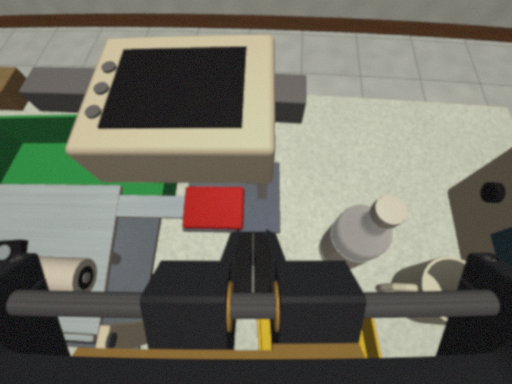

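```bash
python3 - <<'E'
from h import *
print(rel(ori(15,YAW),F(-.0,-.264,.36)))
E
```

```text
[ -0.048  -0.477   0.01    0.96   -5.544 -11.486]
```

>>> {"method": "carry_out", "body": {"commands": [[[0, 0, 0, 0, -0.5, -4, 0], [0, 0, 0, 0, -1, -8, 0], [-0.01, -0.1, 0, 0.2, -2, -11.5, 0], [-0.02, -0.2, 0, 0.5, -4, -11.5, 0], [-0.03, -0.3, 0, 1, -5.5, -11.5, 0], [-0.05, -0.4, 0.01, 1, -5.5, -11.5, 0], [-0.05, -0.48, 0.01, 1, -5.5, -11.5, 0], [-0.05, -0.48, 0.01, 1, -5.5, -11.5, 0], [-0.05, -0.48, 0.01, 1, -5.5, -11.5, 0], [-0.05, -0.48, 0.01, 1, -5.5, -11.5, 0]]]}}

```text
clock: 3.1
tool_pos: [0.4895, -0.274, 0.3616]
eef_rot: [0.991, 0.034, 0.13, -0.003]
contact_force: [-0.1, 0.5, 0.4]
opening: 0.003
```

```bash
python3 - <<'E'
from h import *
s=r.get_state();print(s["clock"],s["q"],toF(s["tool_pos"]))
print(rel(ori(15,YAW),F(-.0,-.264,.36)))
print(rel(ori(35,YAW),F(0.04,-.264,.28)))
E
```

```text
3.1 [ 0.421  0.386  0.126  1.811 -0.285  0.749 -0.779] [-0.001 -0.262  0.362]
[0.001 0.001 0.005 0.016 0.223 0.174]
[0.    0.35  0.005 1.816 0.223 8.936]
```

```bash
python3 - <<'E'
from h import *
print(rel(ori(36,YAW),F(0.03,-.264,.291)))
E
```

```text
[0.    0.367 0.005 1.134 0.221 7.615]
```

>>> {"method": "carry_out", "body": {"commands": [[[0, 0.06, 0, 0.2, 0, 1, 0], [0, 0.12, 0, 0.4, 0.1, 2.2, 0], [0, 0.18, 0, 0.6, 0.1, 3.5, 0], [0, 0.24, 0, 0.8, 0.2, 5, 0], [0, 0.3, 0, 1, 0.2, 6.3, 0], [0, 0.367, 0.005, 1.1, 0.2, 7.6, 0], [0, 0.367, 0.005, 1.1, 0.2, 7.6, 0]]]}}

```text
clock: 3.68
tool_pos: [0.514, -0.2768, 0.2883]
eef_rot: [0.951, 0.026, 0.307, -0.01]
contact_force: [0.4, -0.2, 0.2]
opening: 0.005
```

```bash
python3 - <<'E'
from h import *
s=r.get_state();print(s["clock"],s["q"],toF(s["tool_pos"]))
print(rel(ori(36,YAW),F(0.03,-.264,.291)))
print(rel(ori(36,YAW),F(0.128,-.264,.154)))
E
```

```text
3.6833 [ 1.015  0.535 -0.607  2.115 -0.817  0.069 -0.158] [ 0.024 -0.266  0.288]
[ 0.002  0.004 -0.01   0.673 -0.224  0.151]
[ 0.002  0.004 -0.01   0.621 -0.265 16.995]
```

>>> {"method": "carry_out", "body": {"commands": [[[0, 0, -0.01, 0.6, -0.2, 2, 0], [0, 0, -0.01, 0.6, -0.2, 4, 0], [0, 0, -0.01, 0.6, -0.2, 6, 0], [0, 0, -0.01, 0.6, -0.2, 7, 0], [0, 0, -0.01, 0.6, -0.2, 7, 0]]]}}

```text
clock: 4.1
tool_pos: [0.5675, -0.2781, 0.2461]
eef_rot: [0.953, 0.035, 0.299, -0.014]
contact_force: [-0.2, 0.2, -0.2]
opening: 0.008
```

```bash
python3 - <<'E'
from h import *
s=r.get_state();print(s["clock"],s["q"],toF(s["tool_pos"]))
print(rel(ori(36,YAW),F(0.128,-.264,.154)))
E
```

```text
4.1 [ 0.879  0.642 -0.517  2.028 -1.001  0.042  0.025] [ 0.077 -0.271  0.246]
[-0.011  0.02   0.005 -1.071 -0.587 10.479]
```

>>> {"method": "carry_out", "body": {"commands": [[[0, 0, 0, 0, 0, -3, 0], [0, 0, 0, 0, 0, -6, 0], [0, 0, 0, 0, 0, -10, 0], [0, 0, -0.12, 0, 0, -12, 0], [0, 0, -0.24, 0, 0, -12, 0], [0, 0, -0.36, 0, 0, -12, 0], [0, 0, -0.48, 0, 0, -12, 0], [0, 0, -0.6, 0, 0, -12, 0], [0, 0, -0.72, 0, 0, -12, 0], [0, 0, -0.8, 0, 0, -12, 0]]]}}

```text
clock: 4.93
tool_pos: [0.4986, -0.283, 0.3463]
eef_rot: [0.863, 0.406, 0.281, 0.106]
contact_force: [-0.3, 0.9, 0.4]
opening: 0.004
```

```bash
python3 - <<'E'
from h import *
s=r.get_state();print(s["clock"],s["q"],toF(s["tool_pos"]))
print(R.from_quat(s["eef_rot"]).as_matrix())
E
```

```text
4.9333 [ 0.979  0.408 -0.473  2.042 -0.659  0.298  0.485] [ 0.008 -0.271  0.346]
[[ 0.513  0.641  0.572]
 [ 0.76  -0.649  0.046]
 [ 0.4    0.411 -0.819]]
```

>>> {"method": "carry_out", "body": {"commands": [[[0, 0, -0.12, 0, 0, 0, 0], [0, 0, -0.24, 0, 0, 0, 0], [0, 0, -0.36, 0, 0, 0, 0], [0, 0, -0.48, 0, 0, 0, 0], [0, 0, -0.6, 0, 0, 0, 0], [0, 0, -0.72, 0, 0, 0, 0], [0, 0, -0.84, 0, 0, 0, 0], [0, 0, -0.96, 0, 0, 0, 0], [0, 0, -1.08, 0, 0, 0, 0], [0, 0, -1.2, 0, 0, 0, 0]]]}}

```text
clock: 5.77
tool_pos: [0.4987, -0.2828, 0.3462]
eef_rot: [0.483, 0.822, 0.173, 0.246]
contact_force: [-0.5, 0.0, -1.1]
opening: 0.006
```

```bash
python3 - <<'E'
from h import *
s=r.get_state();print(s["clock"],s["q"],toF(s["tool_pos"]))
print(rel(ori(45,YAW,-1),F(0.01,-.264,.34)))
E
```

```text
5.7667 [ 1.152  0.453 -0.738  2.035 -0.176  0.253  1.213] [ 0.008 -0.271  0.346]
[-0.09  -0.161 -1.128  0.724  0.138  0.632]
```

>>> {"method": "carry_out", "body": {"commands": [[[-0.01, -0.02, -0.12, 0, 0, 0, 0], [-0.02, -0.03, -0.24, 0, 0, 0, 0], [-0.03, -0.05, -0.36, 0, 0, 0, 0], [-0.04, -0.07, -0.48, 0, 0, 0, 0], [-0.05, -0.08, -0.6, 0, 0, 0, 0], [-0.06, -0.1, -0.72, 0, 0, 0, 0], [-0.07, -0.12, -0.84, 0, 0, 0, 0], [-0.08, -0.14, -0.96, 0, 0, 0, 0], [-0.09, -0.16, -1.08, 0, 0, 0, 0], [-0.09, -0.16, -1.13, 0, 0, 0, 0]]]}}

```text
clock: 6.6
tool_pos: [0.4982, -0.284, 0.3474]
eef_rot: [0.03, 0.928, 0.033, 0.371]
contact_force: [-0.5, 0.3, 0.0]
opening: 0.008
```

```bash
python3 - <<'E'
from h import *
s=r.get_state();print(s["clock"],s["q"],toF(s["tool_pos"]))
print(rel(ori(45,YAW,-1),F(0.01,-.264,.34)))
print(rel(ori(45,YAW,-1),F(0.07,-.264,.22)))
E
```

```text
6.6 [ 1.368  0.547 -1.014  2.142  0.8    0.042  1.303] [ 0.007 -0.272  0.347]
[-0.006 -0.022 -0.127  0.425  0.793  0.709]
[-0.006 -0.022 -0.127  4.359  0.351 13.528]
```

>>> {"method": "carry_out", "body": {"commands": [[[0, -0.04, -0.12, 0, 0, 0, 0], [0, -0.08, -0.12, 0.2, 0.4, 0, 0], [0, -0.12, -0.12, 0.3, 0.7, 0, 0], [0, -0.16, -0.12, 0.3, 0.7, 0, 0], [0, -0.2, -0.12, 0.3, 0.7, 0, 0], [0, -0.2, -0.12, 0.3, 0.7, 0, 0]]]}}

```text
clock: 7.1
tool_pos: [0.4913, -0.2737, 0.3357]
eef_rot: [-0.022, 0.912, 0.021, 0.409]
contact_force: [-0.4, 0.6, -1.2]
opening: 0.004
```

```bash
python3 - <<'E'
from h import *
s=r.get_state();print(s["clock"],s["q"],toF(s["tool_pos"]))
print(rel(ori(45,YAW,-1),F(0.01,-.264,.34)))
print(rel(ori(45,YAW,-1),F(0.05,-.264,.24)))
E
```

```text
7.1 [ 1.54   0.775 -1.396  2.23   1.899  0.329  0.381] [ 0.001 -0.262  0.336]
[ 0.008  0.058 -0.019 -0.916 -0.225  0.372]
[ 0.008  0.058 -0.019  3.895 -0.393 10.007]
```

>>> {"method": "carry_out", "body": {"commands": [[[0, 0.06, -0.02, 0.5, 0, 1, 0], [0, 0.06, -0.02, 1, 0, 2, 0], [0, 0.06, -0.02, 1.5, 0, 3.5, 0], [0, 0.06, -0.02, 2, 0, 5, 0], [0, 0.06, -0.02, 2.5, -0.2, 6.5, 0], [0, 0.06, -0.02, 3, -0.3, 7.5, 0], [0, 0.06, -0.02, 3.5, -0.4, 8.5, 0], [0, 0.06, -0.02, 3.9, -0.4, 10, 0], [0, 0.06, -0.02, 3.9, -0.4, 10, 0]]]}}

```text
clock: 7.85
tool_pos: [0.5395, -0.2726, 0.2366]
eef_rot: [-0.031, 0.925, 0.018, 0.379]
contact_force: [0.3, -0.1, 0.0]
opening: 0.008
```

```bash
python3 - <<'E'
from h import *
s=r.get_state();print(s["clock"],s["q"],toF(s["tool_pos"]),s["contact_force"])
print(rel(ori(45,YAW,-1),F(0.05,-.264,.24)))
print(rel(ori(43,YAW,-1),F(0.130,-.264,.152)))
E
```

```text
7.85 [ 1.348  0.997 -1.322  2.202  2.064  0.55   0.318] [ 0.049 -0.264  0.237] [ 0.251 -0.095  0.044]
[ 0.012 -0.007 -0.002 -0.286 -0.039 -0.191]
[ 0.012  0.028 -0.002  0.198 -0.187 11.691]
```

```bash
python3 - <<'E'
from h import *
snap("scene","s3"); snap("top","t3")
crop("s3","s3c",60,20,400,285,2.2); crop("t3","t3c",190,100,512,384,2.2)
E
```

```text
(no output)
```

View pics/s3c.png

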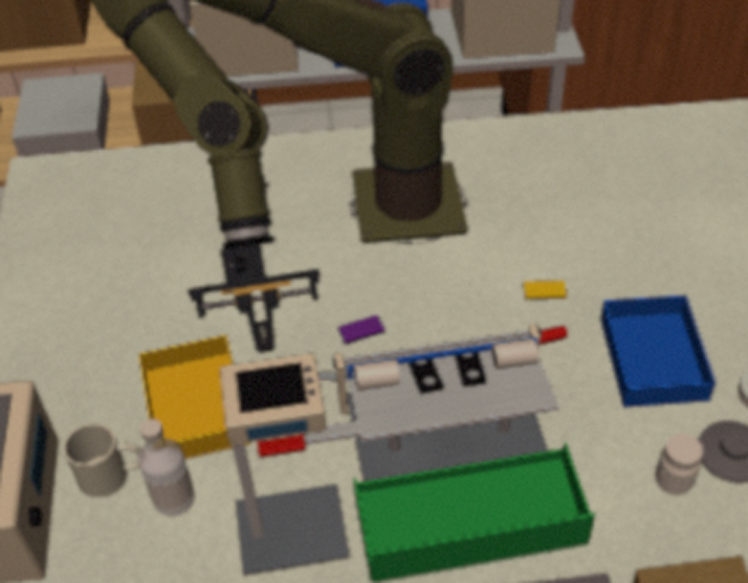

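View pics/t3c.png

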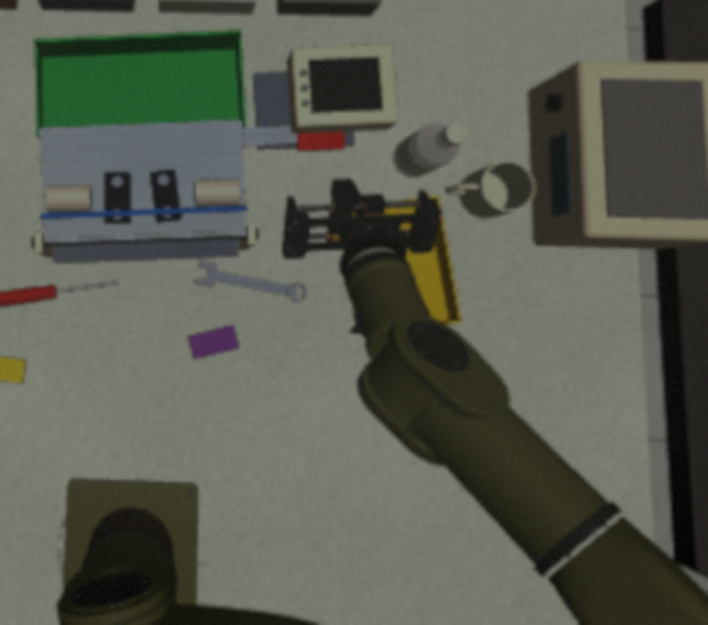

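>>> {"method": "carry_out", "body": {"commands": [[[0.01, 0.03, 0, 0.2, -0.2, 2, 0], [0.01, 0.03, 0, 0.2, -0.2, 4, 0], [0.01, 0.03, 0, 0.2, -0.2, 6, 0], [0.01, 0.03, 0, 0.2, -0.2, 8, 0], [0.01, 0.03, 0, 0.2, -0.2, 9.5, 0], [0.01, 0.03, 0, 0.2, -0.2, 10.5, 0], [0.01, 0.03, 0, 0.2, -0.2, 10.5, 0]]]}}

```text
clock: 8.53
tool_pos: [0.6137, -0.2688, 0.1626]
eef_rot: [-0.03, 0.93, 0.012, 0.367]
contact_force: [-0.9, -0.7, -0.3]
opening: 0.008
```

```bash
python3 - <<'E'
from h import *
s=r.get_state();print(s["clock"],s["q"],toF(s["tool_pos"]),s["contact_force"])
print(rel(ori(43,YAW,-1),F(0.130,-.264,.152)))
for z in (.137,.122,.107,.092,.088): print(z,rel(ori(43,YAW,-1),F(0.130,-.264,z)))
snap("wrist","w4");snap("scene","s4");crop("s4","s4c",110,100,310,250,3.9)
E
```

```text
8.5333 [ 1.179  1.155 -1.242  2.073  2.146  0.65   0.316] [ 0.124 -0.265  0.163] [-0.909 -0.665 -0.317]
[0.001 0.001 0.001 0.257 0.061 1.207]
0.137 [0.001 0.001 0.001 1.281 0.06  2.303]
0.122 [0.001 0.001 0.001 2.305 0.06  3.399]
0.107 [0.001 0.001 0.001 3.329 0.059 4.495]
0.092 [0.001 0.001 0.001 4.353 0.059 5.591]
0.088 [0.001 0.001 0.001 4.626 0.058 5.883]
```

View pics/s4c.png

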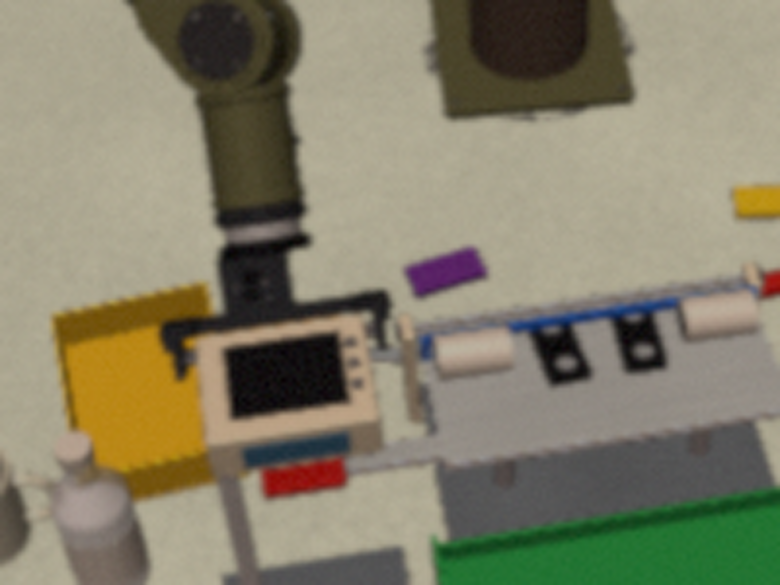

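View pics/w4.png

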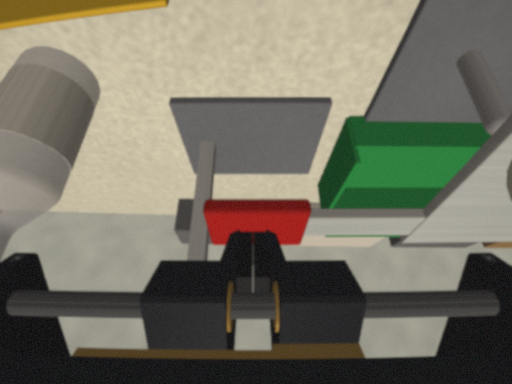

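>>> {"method": "carry_out", "body": {"commands": [[[0, 0, 0, 0.3, 0.06, 1.2, 0], [0, 0, 0, 0.8, 0.06, 1.8, 0], [0, 0, 0, 1.3, 0.06, 2.3, 0], [0, 0, 0, 1.8, 0.06, 2.9, 0], [0, 0, 0, 2.3, 0.06, 3.4, 0], [0, 0, 0, 2.8, 0.06, 3.9, 0], [0, 0, 0, 3.2, 0.06, 4.4, 0], [0, 0, 0, 3.6, 0.06, 4.8, 0], [0, 0, 0, 3.8, 0.06, 5.0, 0]]]}}

```text
clock: 9.38
tool_pos: [0.6209, -0.2678, 0.1024]
eef_rot: [-0.031, 0.929, 0.012, 0.369]
contact_force: [-5.0, -1.0, 10.7]
opening: 0.008
```

```bash
python3 - <<'E'
from h import *
s=r.get_state();print(s["clock"],s["q"],toF(s["tool_pos"]),s["contact_force"])
snap("scene","s5");crop("s5","s5c",110,100,340,270,3.4)
E
```

```text
9.3833 [ 1.162  1.293 -1.227  2.067  2.285  0.723  0.291] [ 0.131 -0.264  0.102] [-4.992 -0.981 10.689]
```

View pics/s5c.png

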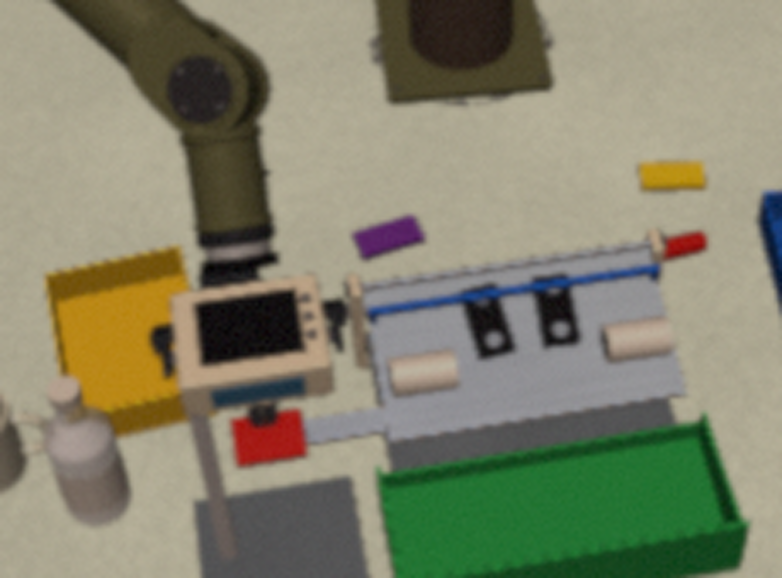

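Board is down and both rollers are rolling; plates stay under the bar. Hold a few rows.

>>> {"method": "carry_out", "body": {"commands": [[[0, 0, 0, 0, 0, 0, 0], [0, 0, 0, 0, 0, 0, 0], [0, 0, 0, 0, 0, 0, 0], [0, 0, 0, 0, 0, 0, 0]]]}}

```text
clock: 9.77
tool_pos: [0.6211, -0.2678, 0.103]
eef_rot: [-0.031, 0.929, 0.011, 0.369]
contact_force: [-4.7, -0.7, 11.4]
opening: 0.009
```

```bash
python3 - <<'E'
from h import *
s=r.get_state();print(s["clock"],s["q"],toF(s["tool_pos"]),s["contact_force"])
snap("scene","s6");crop("s6","s6c",110,100,340,270,3.4)
for z in (.137,.162): print(z,rel(ori(43,YAW,-1),F(0.128,-.264,z)))
E
```

```text
9.7667 [ 1.162  1.292 -1.227  2.067  2.284  0.723  0.291] [ 0.131 -0.264  0.103] [-4.747 -0.675 11.443]
0.137 [ 0.     0.006  0.003 -2.111  0.003 -2.679]
0.162 [ 0.     0.006  0.003 -3.828 -0.001 -4.496]
```

View pics/s6c.png

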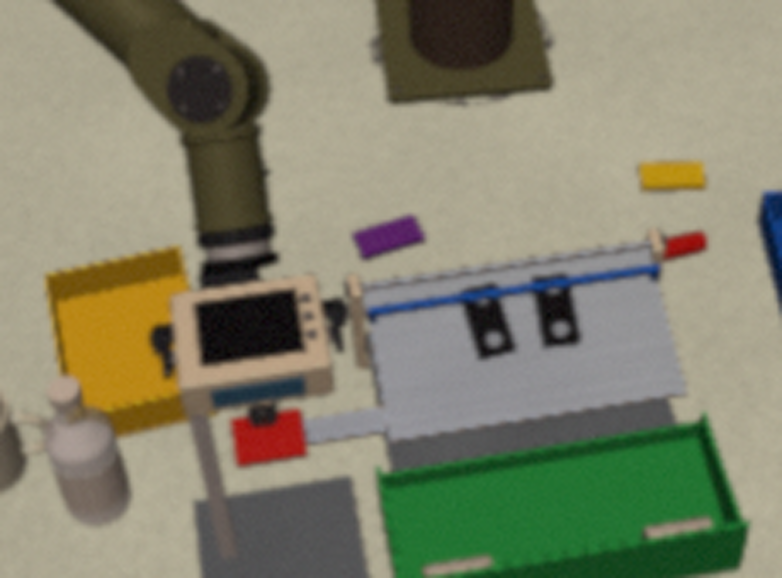

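>>> {"method": "carry_out", "body": {"commands": [[[0, 0, 0, -0.5, 0, -0.6, 0], [0, 0, 0, -1.0, 0, -1.2, 0], [0, 0, 0, -1.5, 0, -1.9, 0], [0, 0, 0, -2.0, 0, -2.5, 0], [0, 0, 0, -2.5, 0, -3.1, 0], [0, 0, 0, -3.0, 0, -3.7, 0], [0, 0, 0, -3.5, 0, -4.3, 0], [0, 0, 0, -3.7, 0, -6, 0], [0, 0, 0, -3.7, 0, -9, 0], [0, 0, 0, -3.7, 0, -13, 0]]]}}

```text
clock: 10.65
tool_pos: [0.5577, -0.2711, 0.2197]
eef_rot: [-0.03, 0.93, 0.013, 0.366]
contact_force: [0.3, -0.7, 1.4]
opening: 0.007
```

>>> {"method": "carry_out", "body": {"commands": [[[0, 0, 0, 0, 0, -3, 8.8], [0, 0, 0, 0, 0, -6, 8.8]]]}}

```text
clock: 10.82
tool_pos: [0.5158, -0.274, 0.265]
eef_rot: [-0.031, 0.93, 0.012, 0.366]
contact_force: [-0.3, -0.5, 0.3]
opening: 0.13
```

```bash
python3 - <<'E'
from h import *
s=r.get_state();print(s["clock"],s["q"],toF(s["tool_pos"]),s["contact_force"])
snap("scene","s7");snap("top","t7");crop("s7","s7c",110,100,340,270,3.4);crop("t7","t7c",195,105,405,255,3.8)
E
```

```text
10.8167 [ 1.385  0.883 -1.305  2.212  1.95   0.466  0.371] [ 0.026 -0.263  0.265] [-0.319 -0.544  0.303]
```

View pics/s7c.png

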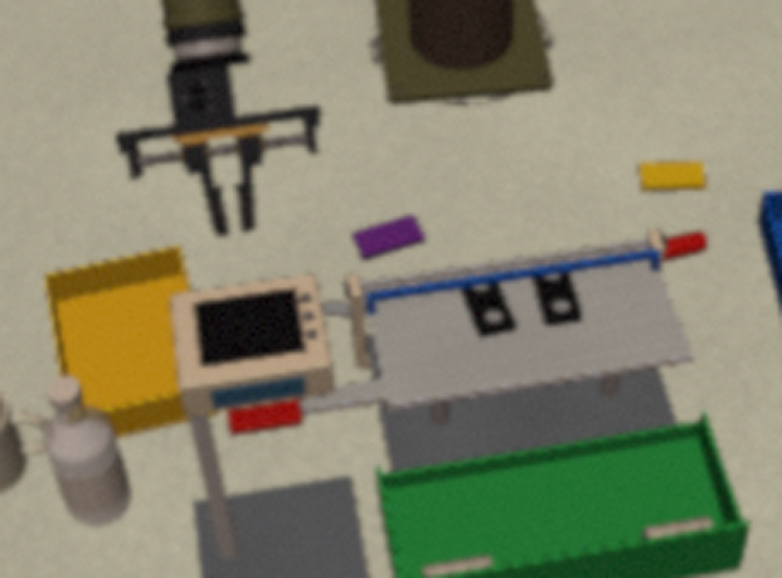

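View pics/t7c.png

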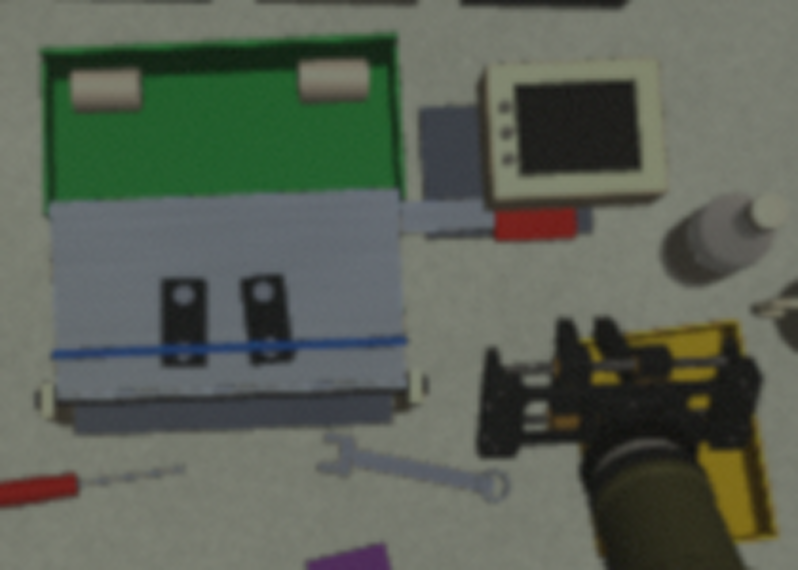

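```bash
cat > m.py <<'E'
from h import *
t=snap("top"); im=cv2.cvtColor(t["pixels"],cv2.COLOR_RGB2HSV)
a=np.radians(8);n=np.array([-np.sin(a),0,np.cos(a)])
def onboard(d,uv,h):
    o,v=ray(d,uv); o=toF(o); v=np.array([v@ex,v@ey,v[2]]); p0=np.array([0,0,.12])+h*n
    q=o+v*((p0-o)@n)/(v@n); return q
def bu(q): return np.array([q[0]*np.cos(a)+(q[2]-.12)*np.sin(a),q[1]]) # along-board, y
if __name__=="__main__":
    g=im[:,:,2]
    m=np.zeros_like(g); m[176:205,230:280]=(g[176:205,230:280]<55)*255
    m=cv2.morphologyEx(m,cv2.MORPH_CLOSE,np.ones((7,3),np.uint8))
    cs,_=cv2.findContours(m,cv2.RETR_EXTERNAL,cv2.CHAIN_APPROX_NONE)
    for c in cs:
        if cv2.contourArea(c)<100: continue
        pts=np.array([bu(onboard(t,p[0],.010)) for p in c]).astype(np.float32)*1000
        (cx,cy),(w,h),ang=cv2.minAreaRect(pts); print("plate u,y mm",cx,cy,w,h,ang,pts.min(0),pts.max(0))
    m=cv2.inRange(im,(105,150,40),(125,255,255)); m[:, :100]=0; m[:,190:]=0
    cs,_=cv2.findContours(m,cv2.RETR_EXTERNAL,cv2.CHAIN_APPROX_NONE); c=max(cs,key=cv2.contourArea)
    print(cv2.boundingRect(c))
    pts=np.array([onz(t,p[0],.05)[:2] for p in cv2.convexHull(c)]).astype(np.float32); print("bin rim",cv2.minAreaRect(pts))
    pts=np.array([onz(t,p[0],.05)[:2] for p in c]).astype(np.float32);print(cv2.boxPoints(cv2.minAreaRect(pts)))
E
python3 m.py; python3 - <<'E'
from h import *
crop("t7","t7b",90,120,190,260,4)
print(rel(ori(15,YAW,-1),F(-.03,-.2,.38)))
E
```

```text
plate u,y mm 63.53065872192383 38.28804397583008 32.3447151184082 67.87157440185547 87.77472686767578 [29.026 20.834] [98.069 55.766]
plate u,y mm 63.789833068847656 -32.241146087646484 71.66447448730469 33.601043701171875 4.941769123077393 [ 27.195 -51.001] [ 98.524 -14.036]
(127, 187, 44, 57)
bin rim ((0.4469206929206848, 0.358879417181015), (0.13519048690795898, 0.18961255252361298), 87.64775848388672)
[[0.349 0.295]
 [0.539 0.287]
 [0.544 0.423]
 [0.355 0.43 ]]
[ -0.003   0.49    0.002  -3.738   6.452 -12.226]
```

View pics/t7b.png

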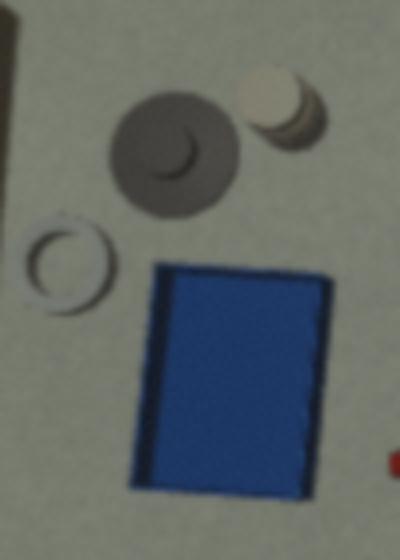

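```bash
python3 - <<'E'
from h import *
t=snap("top")
P=[onz(t,(x/4+90-.4,y/4+120-.4),z)[:2] for x,y,z in[(155,262,.05),(333,275,0),(313,500,0),(130,488,.05)]]
print(np.array(P),sum(P)/4)
E
```

```text
[[0.55  0.438]
 [0.549 0.293]
 [0.346 0.299]
 [0.353 0.445]] [0.449 0.369]
```

>>> {"method": "carry_out", "body": {"commands": [[[0, 0, 0, -0.5, 0.5, -3, 6], [0, 0, 0, -1, 1, -6, 6], [0, 0.08, 0, -2, 2, -9, 6], [0, 0.16, 0, -3, 3, -12, 6], [0, 0.24, 0, -3.7, 4, -12.2, 6], [0, 0.32, 0, -3.7, 5, -12.2, 6], [0, 0.4, 0, -3.7, 6.4, -12.2, 6], [0, 0.49, 0, -3.7, 6.4, -12.2, 6], [0, 0.49, 0, -3.7, 6.4, -12.2, 6]]]}}

```text
clock: 11.77
tool_pos: [0.458, -0.2087, 0.3819]
eef_rot: [-0.037, 0.991, 0.006, 0.13]
contact_force: [1.2, -0.4, -0.4]
opening: 0.678
```

```bash
python3 - <<'E'
from h import *
s=r.get_state();print(s["clock"],s["q"],toF(s["tool_pos"]),s["opening"])
print(rel(ori(15,YAW,-1),F(-.03,-.2,.38)))
print(rel(ori(8,YAW,-1),F(.05,-.05,.30)))
E
```

```text
11.7667 [ 1.281  0.56  -1.395  1.886  0.666  0.96   1.296] [-0.028 -0.195  0.382] 0.6783612954593066
[ 0.004 -0.002  0.009  0.259 -0.542  0.125]
[ 0.004  0.121  0.01  -5.554 14.363  9.977]
```

>>> {"method": "carry_out", "body": {"commands": [[[0, 0.03, 0, -1, 3, 0, 6], [0, 0.06, 0, -2, 6, 1, 6], [0, 0.09, 0, -3, 9, 3, 6], [0, 0.12, 0, -4, 12, 5, 6], [0, 0.12, 0, -5.5, 14.4, 7, 6], [0, 0.12, 0, -5.5, 14.4, 7, 6]]]}}

```text
clock: 12.27
tool_pos: [0.5205, -0.0578, 0.3227]
eef_rot: [-0.039, 0.997, 0.005, 0.07]
contact_force: [-0.7, 0.3, 0.2]
opening: 0.676
```

```bash
cat > g.py <<'E'
from h import *
import sys
# target on plate: u (mm along board), y mm, yaw deg in fixture, height of TCP above board mm
a=np.radians(8)
def tgt(u,y,h,yaw=0,flip=-1):
    P=F(u/1e3*np.cos(a)-h/1e3*np.sin(a), y/1e3, .12+u/1e3*np.sin(a)+h/1e3*np.cos(a))
    nb=-np.sin(a)*ex+np.cos(a)*ez
    B=R.from_rotvec(nb*np.radians(yaw)).as_matrix()@ori(8,YAW,flip)
    return B,P
if __name__=="__main__":
    s=r.get_state();print(s["clock"],s["q"],toF(s["tool_pos"]),s["opening"],s["contact_force"])
    for l in sys.argv[1:]:
        print(l,rel(*tgt(*map(float,l.split(",")))))
E
python3 g.py 76,-31.5,120,5 76,-31.5,40,5 76,-31.5,11,5
```

```text
12.2667 [ 0.747  0.623 -1.187  1.861  0.737  0.997  0.92 ] [ 0.044 -0.048  0.323] 0.6762204506420115 [-0.703  0.312  0.204]
76,-31.5,120,5 [ 0.007  0.001 -0.075 -0.42   1.592  7.473]
76,-31.5,40,5 [ 0.007  0.001 -0.075 -0.418  1.533 15.473]
76,-31.5,11,5 [ 0.007  0.001 -0.075 -0.417  1.512 18.373]
```

>>> {"method": "carry_out", "body": {"commands": [[[0, 0, -0.04, -0.2, 0.8, 2, 5.6], [0, 0, -0.075, -0.4, 1.5, 4, 5.6], [0, 0, -0.075, -0.4, 1.5, 7, 5.6], [0, 0, -0.075, -0.4, 1.5, 10, 5.6], [0, 0, -0.075, -0.4, 1.5, 12, 5.6], [0, 0, -0.075, -0.4, 1.5, 13.5, 5.6], [0, 0, -0.075, -0.4, 1.5, 13.5, 5.6]]]}}

```text
clock: 12.85
tool_pos: [0.5391, -0.0496, 0.188]
eef_rot: [-0.071, 0.995, -0.0, 0.067]
contact_force: [0.2, -1.3, -0.6]
opening: 0.635
```

```bash
python3 g.py 76,-31.5,60,5 76,-31.5,11,5; python3 -c "
from h import *
snap('wrist','w8');snap('top','t8');crop('t8','t8c',195,105,405,255,3.8)"
```

```text
12.85 [ 0.589  0.803 -0.996  1.98   1.036  0.797  0.716] [ 0.063 -0.041  0.188] 0.634559132352496 [ 0.225 -1.251 -0.634]
76,-31.5,60,5 [ 0.001 -0.005 -0.01  -0.458  0.92  -0.145]
76,-31.5,11,5 [ 0.001 -0.005 -0.01  -0.483  0.915  4.755]
```

View pics/w8.png

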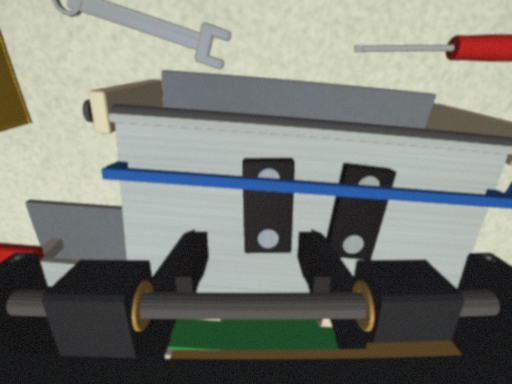

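View pics/t8c.png

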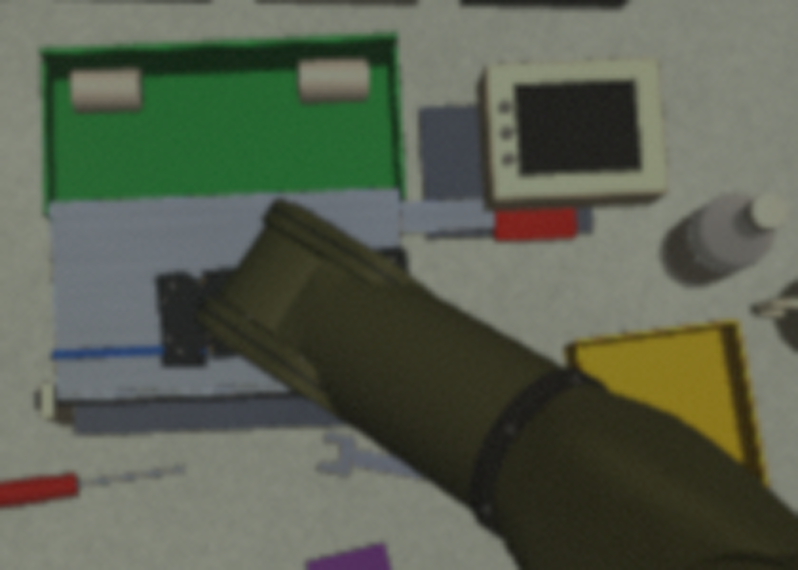

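>>> {"method": "carry_out", "body": {"commands": [[[0, 0, -0.01, -0.4, 0.9, 0.5, 5.6], [0, 0, -0.01, -0.4, 0.9, 1.5, 5.6], [0, 0, -0.01, -0.4, 0.9, 1.5, 5.6]]]}}

```text
clock: 13.2
tool_pos: [0.5456, -0.0391, 0.1771]
eef_rot: [-0.076, 0.995, -0.001, 0.071]
contact_force: [1.0, 0.3, 0.5]
opening: 0.636
```

```bash
python3 g.py 76,-31.5,40,5 76,-31.5,11,5; python3 -c "
from h import *
snap('wrist','w9')"
```

```text
13.2 [ 0.555  0.82  -0.977  1.981  1.073  0.782  0.68 ] [ 0.07  -0.031  0.177] 0.6355802381033819 [1.014 0.262 0.528]
76,-31.5,40,5 [ 0.     0.002  0.     0.172 -0.038  0.677]
76,-31.5,11,5 [ 0.     0.002  0.     0.178 -0.038  3.577]
```

View pics/w9.png

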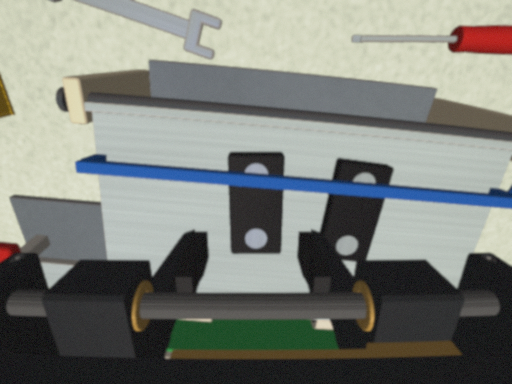

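>>> {"method": "carry_out", "body": {"commands": [[[0, 0, 0, 0.1, 0, 1, 5.6], [0, 0, 0, 0.2, 0, 2, 5.6], [0, 0, 0, 0.2, 0, 3, 5.6], [0, 0, 0, 0.2, 0, 3.5, 5.6], [0, 0, 0, 0.2, 0, 3.5, 5.6]]]}}

```text
clock: 13.67
tool_pos: [0.548, -0.0401, 0.1422]
eef_rot: [-0.075, 0.995, -0.001, 0.07]
contact_force: [0.1, -0.4, -0.1]
opening: 0.635
```

```bash
python3 g.py 76,-31.5,11,5; python3 -c "
from h import *
snap('wrist','w10')"
```

```text
13.6667 [ 0.525  0.869 -0.923  1.999  1.164  0.737  0.605] [ 0.073 -0.032  0.142] 0.6350806519009701 [ 0.074 -0.371 -0.089]
76,-31.5,11,5 [-0.001  0.001 -0.001 -0.084  0.059  0.089]
```

View pics/w10.png

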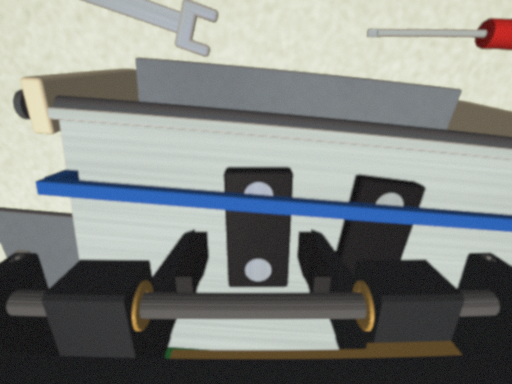

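>>> {"method": "carry_out", "body": {"commands": [[[0, 0, 0, 0, 0.1, 0.1, 4.5], [0, 0, 0, 0, 0.1, 0.1, 3.5], [0, 0, 0, 0, 0.1, 0.1, 3.0], [0, 0, 0, 0, 0.1, 0.1, 2.5], [0, 0, 0, 0, 0.1, 0.1, 2.5], [0, 0, 0, 0, 0.1, 0.1, 2.5]]], "force": 30}}

```text
clock: 14.22
tool_pos: [0.5487, -0.0385, 0.1424]
eef_rot: [-0.075, 0.995, -0.001, 0.071]
contact_force: [-0.7, 0.8, 4.1]
opening: 0.426
```

```bash
python3 g.py 76,-31.5,11,5 116,-31.5,13,5
```

```text
14.2167 [ 0.522  0.869 -0.924  2.     1.166  0.735  0.601] [ 0.074 -0.031  0.142] 0.42634161190524633 [-0.67   0.783  4.093]
76,-31.5,11,5 [-0.     0.003 -0.     0.002 -0.088  0.096]
116,-31.5,13,5 [-0.     0.003 -0.    -3.983 -0.435 -0.091]
```

>>> {"method": "carry_out", "body": {"commands": [[[0, 0, 0, -0.6, 0, -0.05, 2.5], [0, 0, 0, -1.4, 0, -0.1, 2.5], [0, 0, 0, -2.2, 0, -0.1, 2.5], [0, 0, 0, -3.0, 0, -0.1, 2.5], [0, 0, 0, -3.8, 0, -0.1, 2.5], [0, 0, 0, -4.5, 0, -0.1, 2.5], [0, 0, 0, -4.5, 0, -0.1, 2.5]]]}}

```text
clock: 14.8
tool_pos: [0.5943, -0.0315, 0.1496]
eef_rot: [-0.075, 0.995, -0.0, 0.072]
contact_force: [0.4, 0.1, -0.9]
opening: 0.421
```

```bash
python3 g.py 120,-31.5,11,5; python3 -c "
from h import *
snap('wrist','w11')"
```

```text
14.8 [ 0.499  0.904 -0.942  1.864  1.094  0.811  0.708] [ 0.12  -0.027  0.15 ] 0.42090896592084986 [ 0.439  0.143 -0.879]
120,-31.5,11,5 [ 0.     0.004 -0.002  0.292 -0.476  0.161]
```

View pics/w11.png

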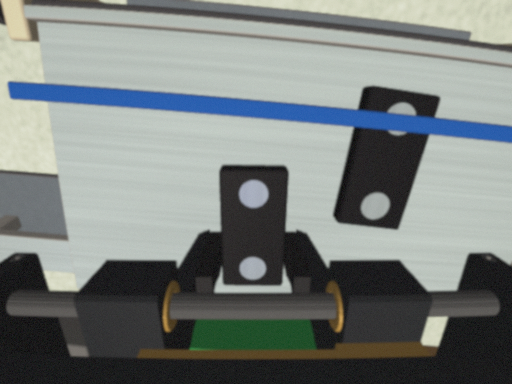

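>>> {"method": "carry_out", "body": {"commands": [[[0, 0, 0, 0, 0, -2, 2.5], [0, 0, 0, 0, 0, -5, 2.5], [0, 0, 0, 0, 0, -8, 2.5], [0, 0, 0, 0, 0, -11, 2.5], [0, 0, 0, 0, 0, -13, 2.5], [0, 0, 0, 0, 0, -13, 2.5]]]}}

```text
clock: 15.35
tool_pos: [0.5751, -0.0321, 0.2822]
eef_rot: [-0.075, 0.994, -0.001, 0.074]
contact_force: [-0.0, -0.0, -0.6]
opening: 0.426
```

```bash
cat > b.py <<'E'
from h import *
import sys
C=np.array([.449,.369,0]);by=np.radians(-1.8);bx=np.array([np.cos(by),np.sin(by),0]);bn=np.array([-bx[1],bx[0],0])
def tb(x,y,z): return ori(0,by,-1),C+x/1e3*bx+y/1e3*bn+ez*z/1e3
s=r.get_state();print(s["clock"],s["q"],s["tool_pos"],s["opening"],s["contact_force"])
for l in sys.argv[1:]: print(l,rel(*tb(*map(float,l.split(",")))))
E
python3 b.py 58,0,250 58,0,100
```

```text
15.35 [ 0.602  0.725 -1.107  1.789  0.841  0.991  0.903] [ 0.575 -0.032  0.282] 0.4261901422429739 [-0.04  -0.005 -0.627]
58,0,250 [ 0.001  0.149  0.183  1.135 40.538  2.552]
58,0,100 [ 0.001  0.149  0.183  3.344 40.733 17.387]
```

>>> {"method": "carry_out", "body": {"commands": [[[0, 0.02, 0.02, 0.1, 3, 0, 2.5], [0, 0.04, 0.04, 0.2, 7, 0, 2.5], [0, 0.06, 0.07, 0.4, 11, 0.3, 2.5], [0, 0.08, 0.09, 0.5, 15, 0.6, 2.5], [0, 0.1, 0.11, 0.6, 19, 1, 2.5], [0, 0.12, 0.14, 0.7, 23, 1.4, 2.5], [0, 0.15, 0.18, 0.8, 27, 1.7, 2.5], [0, 0.15, 0.18, 0.9, 31, 2, 2.5], [0, 0.15, 0.18, 1, 35, 2.3, 2.5], [0, 0.15, 0.18, 1.1, 38.5, 2.5, 2.5]]]}}

```text
clock: 16.18
tool_pos: [0.5077, 0.3481, 0.2451]
eef_rot: [0.014, 1.0, -0.001, -0.005]
contact_force: [1.1, -0.8, -0.9]
opening: 0.423
```

```bash
python3 b.py 58,0,100 58,0,40; python3 -c "
from h import *
snap('scene','s12');crop('s12','s12c',110,60,450,270,2.3)"
```

```text
16.1833 [-0.185  0.835 -0.962  1.567  0.726  1.14   0.231] [0.508 0.348 0.245] 0.42283674689262535 [ 1.072 -0.797 -0.873]
58,0,100 [-0.002 -0.009  0.004 -0.011  1.935 14.511]
58,0,40 [-0.002 -0.009  0.004 -0.068  1.945 20.511]
```

View pics/s12c.png

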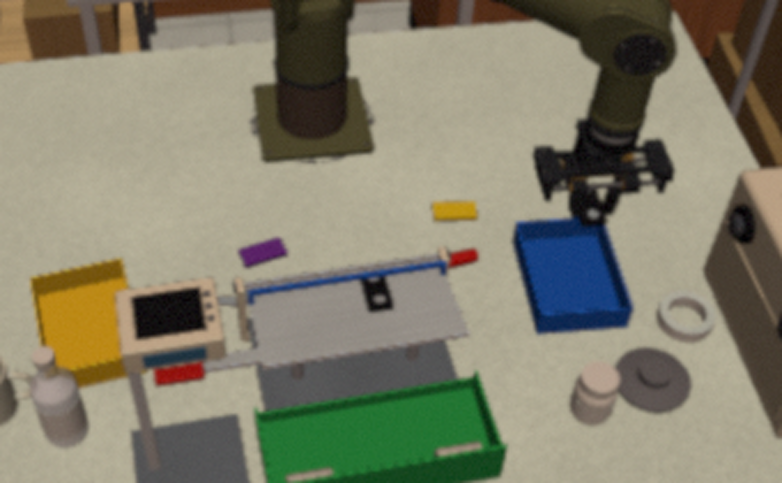

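Held and flat. Descend to ~80 mm.

>>> {"method": "carry_out", "body": {"commands": [[[0, 0, 0, 0, 1, 2, 2.5], [0, -0.01, 0, 0, 1.9, 5, 2.5], [0, -0.01, 0, 0, 1.9, 8.5, 2.5], [0, -0.01, 0, 0, 1.9, 12, 2.5], [0, -0.01, 0, 0, 1.9, 15, 2.5], [0, -0.01, 0, 0, 1.9, 16.5, 2.5], [0, -0.01, 0, 0, 1.9, 16.5, 2.5]]]}}

```text
clock: 16.82
tool_pos: [0.5066, 0.3623, 0.0776]
eef_rot: [0.014, 1.0, -0.003, -0.002]
contact_force: [0.0, -0.9, -0.2]
opening: 0.428
```

```bash
python3 b.py 58,0,20 58,0,17; python3 -c "
from h import *
snap('wrist','w13');snap('scene','s13');crop('s13','s13c',280,100,430,220,5)"
```

```text
16.8167 [-0.277  1.04  -0.813  1.664  0.945  0.886  0.05 ] [0.507 0.362 0.078] 0.4275170873732259 [ 0.04  -0.852 -0.245]
58,0,20 [-0.006 -0.003  0.003 -0.039  0.53   5.755]
58,0,17 [-0.006 -0.003  0.003 -0.04   0.532  6.055]
```

View pics/w13.png

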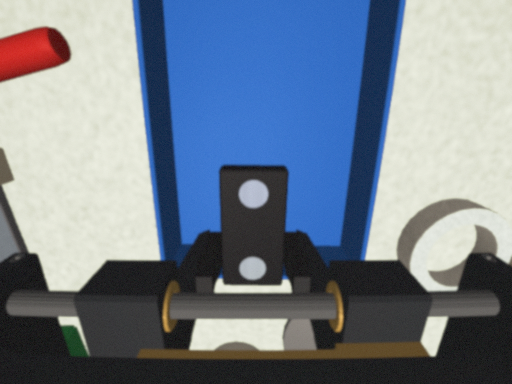

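View pics/s13c.png

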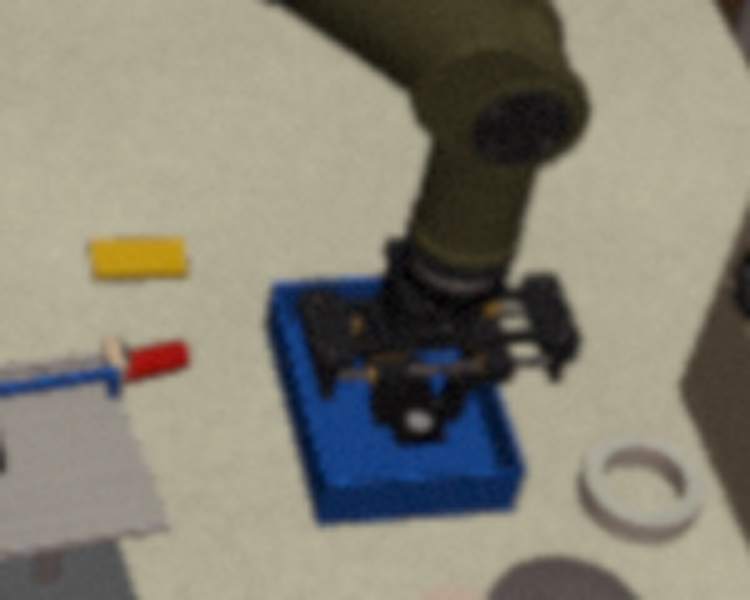

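>>> {"method": "carry_out", "body": {"commands": [[[0, 0, 0, 0.4, 0.3, 1, 2.5], [0, 0, 0, 0.4, 0.4, 2.5, 2.5], [0, 0, 0, 0.4, 0.4, 4, 2.5], [0, 0, 0, 0.4, 0.4, 5, 2.5], [0, 0, 0, 0.4, 0.4, 5.8, 2.5], [0, 0, 0, 0.4, 0.4, 6, 2.5], [0, 0, 0, 0.4, 0.4, 6, 2.5]]]}}

```text
clock: 17.5
tool_pos: [0.5043, 0.3687, 0.0209]
eef_rot: [0.015, 1.0, -0.001, 0.001]
contact_force: [-0.1, -0.4, -0.3]
opening: 0.422
```

```bash
python3 b.py 53,0,17
```

```text
17.5 [-0.311  1.115 -0.757  1.672  1.03   0.805 -0.02 ] [0.504 0.369 0.021] 0.4220090740590373 [-0.1   -0.412 -0.25 ]
53,0,17 [-0.001  0.001  0.002  0.229 -0.143  0.39 ]
```

>>> {"method": "carry_out", "body": {"commands": [[[0, 0, 0, 0, 0, 0.2, 2.5], [0, 0, 0, 0, 0, 0.4, 2.5], [0, 0, 0, 0, 0, 0.5, 2.5], [0, 0, 0, 0, 0, 0.5, 2.5]]]}}

```text
clock: 17.83
tool_pos: [0.5048, 0.3691, 0.017]
eef_rot: [0.015, 1.0, -0.0, 0.001]
contact_force: [-0.1, 0.1, -1.7]
opening: 0.427
```

>>> {"method": "carry_out", "body": {"commands": [[[0, 0, 0, 0, 0, 0, 4.5], [0, 0, 0, 0, 0, 0, 5.6], [0, 0, 0, 0, 0, 0, 5.6], [0, 0, 0, 0, 0, -1, 5.6], [0, 0, 0, 0, 0, -4, 5.6], [0, 0, 0, 0, 0, -8, 5.6], [0, 0, 0, 0, 0, -12, 5.6], [0, 0, 0, 0, 0, -16, 5.6], [0, 0, 0, 0, 0, -20, 5.6], [0, 0, 0, 0, 0, -23, 5.6]]]}}

```text
clock: 18.67
tool_pos: [0.504, 0.3702, 0.2515]
eef_rot: [0.014, 1.0, 0.001, 0.002]
contact_force: [0.5, 0.1, -1.0]
opening: 0.636
```

```bash
python3 g.py 76,38,160,-2.2; python3 m.py; python3 -c "
from h import *
snap('wrist','w14')"
```

```text
18.6667 [-0.227  0.832 -0.955  1.543  0.726  1.147  0.208] [0.055 0.38  0.251] 0.6361246548665974 [ 0.531  0.093 -0.977]
76,38,160,-2.2 [ -0.006  -0.135  -0.054  -2.963 -34.074  -3.84 ]
plate u,y mm 63.53065872192383 38.28804397583008 32.3447151184082 67.87157440185547 87.77472686767578 [29.026 20.834] [98.069 55.766]
(127, 216, 34, 28)
bin rim ((0.39599326252937317, 0.3707926869392395), (0.11838022619485855, 0.0873086005449295), 87.61713409423828)
[[0.35  0.313]
 [0.437 0.31 ]
 [0.442 0.428]
 [0.355 0.432]]
```

View pics/w14.png

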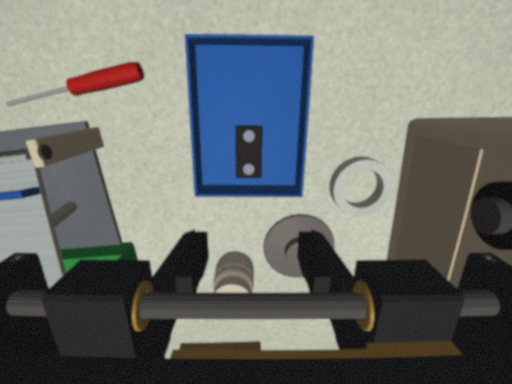

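>>> {"method": "carry_out", "body": {"commands": [[[0, 0, 0, 0, -3, 0, 5.6], [0, -0.02, 0, -0.3, -7, -0.5, 5.6], [0, -0.04, -0.01, -0.7, -11, -1, 5.6], [0, -0.06, -0.02, -1, -15, -1.5, 5.6], [0, -0.08, -0.03, -1.5, -19, -2, 5.6], [0, -0.1, -0.04, -2, -23, -2.5, 5.6], [0, -0.12, -0.05, -2.5, -27, -3, 5.6], [0, -0.135, -0.054, -3, -31, -3.5, 5.6], [0, -0.135, -0.054, -3, -34, -3.8, 5.6], [0, -0.135, -0.054, -3, -34, -3.8, 5.6]]]}}

```text
clock: 19.6
tool_pos: [0.5234, 0.0198, 0.284]
eef_rot: [-0.007, 0.998, -0.005, 0.067]
contact_force: [-0.7, -0.2, 0.2]
opening: 0.632
```

```bash
python3 g.py 76,38,160,-2.2 76,38,50,-2.2
```

```text
19.6 [ 0.502  0.633 -1.061  1.918  0.799  0.917  0.641] [0.052 0.029 0.284] 0.632081233486677 [-0.663 -0.186  0.21 ]
76,38,160,-2.2 [-0.017 -0.006 -0.011 -0.115  0.875 -0.501]
76,38,50,-2.2 [-0.017 -0.006 -0.011 -0.176  1.065 10.498]
```

>>> {"method": "carry_out", "body": {"commands": [[[-0.01, 0, -0.01, -0.1, 0.9, 1, 5.6], [-0.02, 0, -0.01, -0.2, 1.1, 4, 5.6], [-0.02, 0, -0.01, -0.2, 1.1, 7, 5.6], [-0.02, 0, -0.01, -0.2, 1.1, 9, 5.6], [-0.02, 0, -0.01, -0.2, 1.1, 10.5, 5.6], [-0.02, 0, -0.01, -0.2, 1.1, 10.5, 5.6], [-0.02, 0, -0.01, -0.2, 1.1, 10.5, 5.6]]]}}

```text
clock: 20.18
tool_pos: [0.5394, 0.0417, 0.1806]
eef_rot: [-0.02, 0.997, 0.009, 0.067]
contact_force: [-0.2, 0.4, 0.5]
opening: 0.633
```

```bash
python3 g.py 76,38,30,-2.2 76,38,11,-2.2;python3 -c "
from h import *
snap('wrist','w15')"
```

```text
20.1833 [ 0.375  0.784 -0.915  1.992  1.029  0.741  0.447] [0.069 0.05  0.181] 0.6332473960056899 [-0.151  0.353  0.478]
76,38,30,-2.2 [ 0.012 -0.005  0.013  0.082 -1.232  2.016]
76,38,11,-2.2 [ 0.012 -0.005  0.013  0.074 -1.255  3.916]
```

View pics/w15.png

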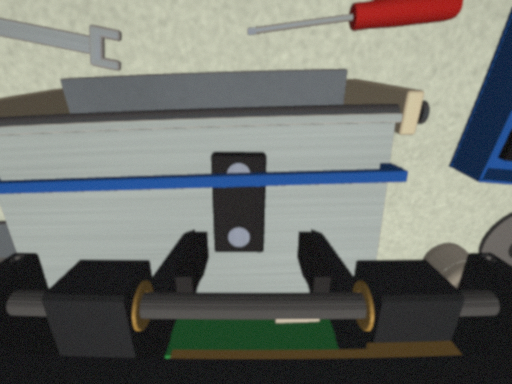

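>>> {"method": "carry_out", "body": {"commands": [[[0.01, 0, 0.01, 0.1, -0.6, 0.5, 5.6], [0.01, 0, 0.01, 0.1, -1.2, 1, 5.6], [0.01, 0, 0.01, 0.1, -1.2, 1.5, 5.6], [0.01, 0, 0.01, 0.1, -1.2, 1.5, 5.6], [0.01, 0, 0.01, 0.1, -1.2, 1.5, 5.6]]]}}

```text
clock: 20.65
tool_pos: [0.5416, 0.0274, 0.166]
eef_rot: [-0.012, 0.998, 0.004, 0.068]
contact_force: [-0.1, 0.1, -0.7]
opening: 0.635
```

```bash
python3 g.py 76,38,30,-2.2 76,38,11,-2.2;python3 -c "
from h import *
snap('wrist','w16')"
```

```text
20.65 [ 0.377  0.801 -0.884  2.002  1.072  0.72   0.418] [0.071 0.036 0.166] 0.6354836430068265 [-0.099  0.073 -0.736]
76,38,30,-2.2 [ 0.    -0.003 -0.001  0.052  0.236  0.567]
76,38,11,-2.2 [ 0.    -0.003 -0.001  0.047  0.235  2.467]
```

View pics/w16.png

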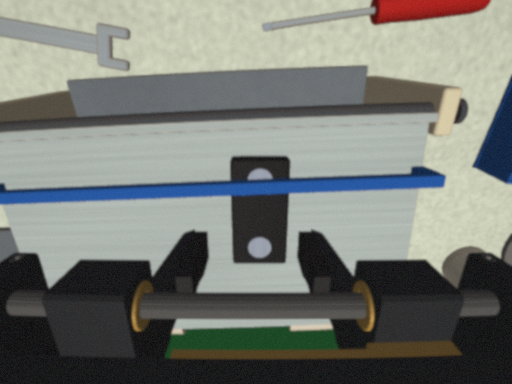

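>>> {"method": "carry_out", "body": {"commands": [[[0, 0, 0, 0, 0.2, 0.8, 5.6], [0, 0, 0, 0, 0.2, 1.6, 5.6], [0, 0, 0, 0, 0.2, 2.4, 5.6], [0, 0, 0, 0, 0.2, 2.4, 5.6], [0, 0, 0, 0, 0.2, 2.4, 5.6]]]}}

```text
clock: 21.12
tool_pos: [0.5445, 0.0299, 0.1415]
eef_rot: [-0.013, 0.998, 0.004, 0.068]
contact_force: [-0.3, 0.5, 0.6]
opening: 0.635
```

```bash
python3 g.py 76,38,11,-2.2;python3 -c "
from h import *
snap('wrist','w17')"
```

```text
21.1167 [ 0.349  0.838 -0.845  2.01   1.136  0.689  0.362] [0.074 0.038 0.142] 0.6348653031324966 [-0.323  0.5    0.635]
76,38,11,-2.2 [ 0.    -0.004 -0.     0.006  0.004  0.004]
```

View pics/w17.png

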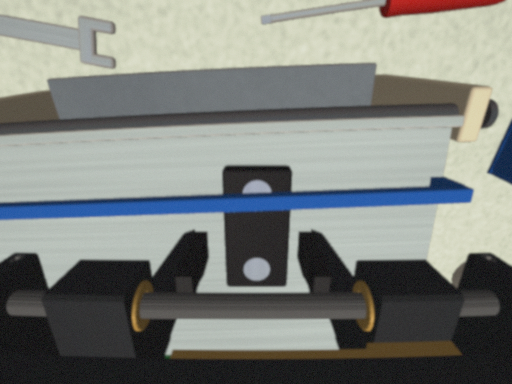

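>>> {"method": "carry_out", "body": {"commands": [[[0, 0, 0, 0, 0.1, 0, 4.5], [0, 0, 0, 0, 0.1, 0, 3.5], [0, 0, 0, 0, 0.1, 0, 3.0], [0, 0, 0, 0, 0.1, 0, 2.5], [0, 0, 0, 0, 0.1, 0, 2.5], [0, 0, 0, 0, 0.1, 0, 2.5]]], "force": 30}}

```text
clock: 21.67
tool_pos: [0.545, 0.0312, 0.1426]
eef_rot: [-0.013, 0.998, 0.004, 0.069]
contact_force: [-0.2, 0.9, 1.7]
opening: 0.428
```

>>> {"method": "carry_out", "body": {"commands": [[[0, 0, 0, -0.6, 0, -0.05, 2.5], [0, 0, 0, -1.4, 0, -0.1, 2.5], [0, 0, 0, -2.2, 0, -0.1, 2.5], [0, 0, 0, -3.0, 0, -0.1, 2.5], [0, 0, 0, -3.8, 0, -0.1, 2.5], [0, 0, 0, -4.5, 0, -0.1, 2.5], [0, 0, 0, -4.5, 0, -0.1, 2.5]]]}}

```text
clock: 22.25
tool_pos: [0.5911, 0.0322, 0.1497]
eef_rot: [-0.012, 0.998, 0.004, 0.069]
contact_force: [0.2, 0.4, -1.1]
opening: 0.424
```

```bash
python3 g.py 120,38,11,-2.2;python3 -c "
from h import *
snap('wrist','w18')"
```

```text
22.25 [ 0.353  0.874 -0.872  1.87   1.058  0.771  0.492] [0.12  0.037 0.15 ] 0.4237867152877353 [ 0.226  0.433 -1.1  ]
120,38,11,-2.2 [ 0.001 -0.001 -0.002  0.346  0.068  0.162]
```

View pics/w18.png

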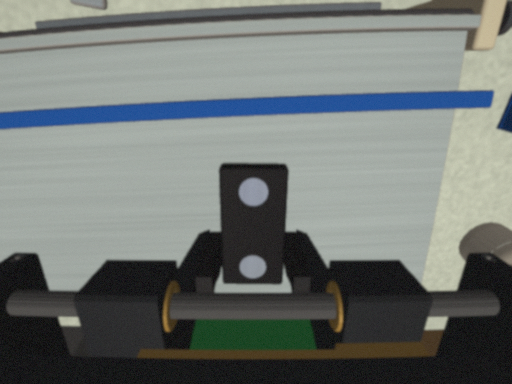

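>>> {"method": "carry_out", "body": {"commands": [[[0, 0, 0, 0, 0, -2, 2.5], [0, 0, 0, 0, 0, -5, 2.5], [0, 0, 0, 0, 0, -8, 2.5], [0, 0, 0, 0, 0, -11, 2.5], [0, 0, 0, 0, 0, -13, 2.5], [0, 0, 0, 0, 0, -13, 2.5], [0, 0, 0, 0, 0, -13, 2.5]]]}}

```text
clock: 22.88
tool_pos: [0.5715, 0.0307, 0.2789]
eef_rot: [-0.013, 0.998, 0.003, 0.069]
contact_force: [0.2, -0.2, -1.0]
opening: 0.424
```

```bash
python3 b.py -36,0,240 -36,0,100
```

```text
22.8833 [ 0.454  0.699 -1.035  1.797  0.807  0.961  0.691] [0.571 0.031 0.279] 0.4244890553023226 [ 0.22  -0.169 -1.008]
-36,0,240 [ 0.009  0.138  0.057 15.377 34.318  1.961]
-36,0,100 [ 0.009  0.138  0.057 17.308 34.245 15.827]
```

>>> {"method": "carry_out", "body": {"commands": [[[0, 0.02, 0.01, 1, 3, 0, 2.5], [0, 0.04, 0.02, 2.5, 6.5, 0, 2.5], [0, 0.06, 0.03, 4, 10, 0.3, 2.5], [0, 0.08, 0.04, 6, 14, 0.6, 2.5], [0, 0.1, 0.05, 8, 18, 1, 2.5], [0, 0.12, 0.057, 10, 22, 1.3, 2.5], [0.01, 0.138, 0.057, 12, 26, 1.6, 2.5], [0.01, 0.138, 0.057, 13.5, 30, 1.9, 2.5], [0.01, 0.138, 0.057, 15.4, 34.3, 1.9, 2.5], [0.01, 0.138, 0.057, 15.4, 34.3, 1.9, 2.5]]]}}

```text
clock: 23.72
tool_pos: [0.4084, 0.3747, 0.2388]
eef_rot: [0.012, 1.0, 0.001, -0.003]
contact_force: [-0.1, 0.6, 0.1]
opening: 0.426
```

>>> {"method": "carry_out", "body": {"commands": [[[0, 0, 0, 0, 0, 0, 2.5], [0, 0, 0, 0, 0, 0, 2.5]]]}}

```text
clock: 23.88
tool_pos: [0.4115, 0.3701, 0.2387]
eef_rot: [0.014, 1.0, -0.001, -0.002]
contact_force: [1.3, -0.6, -1.4]
opening: 0.424
```

```bash
python3 b.py -36,0,80;python3 -c "
from h import *
snap('wrist','w19')"
```

```text
23.8833 [-0.285  0.758 -0.949  1.768  0.719  1.01   0.027] [0.412 0.37  0.239] 0.4238881332183419 [ 1.32  -0.603 -1.368]
-36,0,80 [-0.003 -0.003  0.003 -0.199  0.053 15.868]
```

View pics/w19.png

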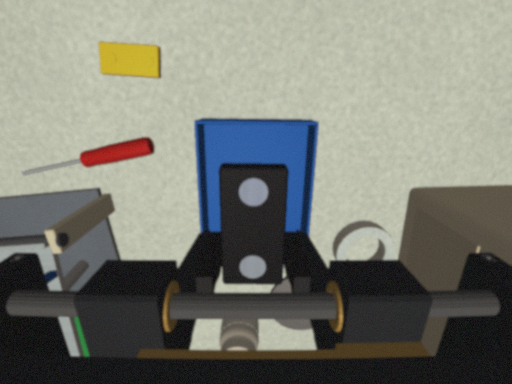

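>>> {"method": "carry_out", "body": {"commands": [[[0, 0, 0, -0.1, 0, 2, 2.5], [0, 0, 0, -0.1, 0, 5.5, 2.5], [0, 0, 0, -0.1, 0, 9, 2.5], [0, 0, 0, -0.1, 0, 12, 2.5], [0, 0, 0, -0.1, 0, 15, 2.5], [0, 0, 0, -0.1, 0, 17, 2.5], [0, 0, 0, -0.1, 0, 17, 2.5], [0, 0, 0, -0.1, 0, 17, 2.5]]]}}

```text
clock: 24.6
tool_pos: [0.4141, 0.3677, 0.0694]
eef_rot: [0.017, 1.0, -0.002, -0.001]
contact_force: [-0.6, 0.4, -1.2]
opening: 0.425
```

```bash
python3 b.py -36,0,20 -36,0,16.5;python3 -c "
from h import *
snap('wrist','w20')"
```

```text
24.6 [-0.39   0.977 -0.744  1.886  1.017  0.721 -0.214] [0.414 0.368 0.069] 0.42520275180950384 [-0.561  0.38  -1.156]
-36,0,20 [-0.003 -0.003 -0.002  0.1    0.252  4.944]
-36,0,16.5 [-0.003 -0.003 -0.002  0.099  0.253  5.294]
```

View pics/w20.png

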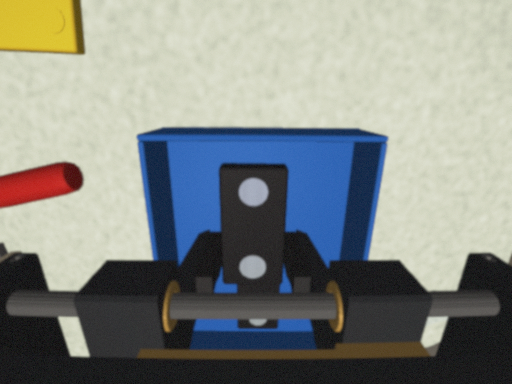

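>>> {"method": "carry_out", "body": {"commands": [[[0, 0, 0, 0, 0.2, 1.2, 2.5], [0, 0, 0, 0.1, 0.2, 2.5, 2.5], [0, 0, 0, 0.1, 0.2, 3.8, 2.5], [0, 0, 0, 0.1, 0.2, 4.8, 2.5], [0, 0, 0, 0.1, 0.2, 5.2, 2.5], [0, 0, 0, 0.1, 0.2, 5.2, 2.5], [0, 0, 0, 0.1, 0.2, 5.2, 2.5]]]}}

```text
clock: 25.23
tool_pos: [0.4127, 0.3723, 0.0188]
eef_rot: [0.016, 1.0, 0.0, -0.0]
contact_force: [-0.4, 0.1, -0.5]
opening: 0.424
```

```bash
python3 b.py -36,0,16.5
```

```text
25.2333 [-0.432  1.051 -0.676  1.889  1.123  0.645 -0.302] [0.413 0.372 0.019] 0.4235639388527833 [-0.396  0.145 -0.45 ]
-36,0,16.5 [ 0.    -0.001 -0.    -0.037 -0.219  0.23 ]
```

>>> {"method": "carry_out", "body": {"commands": [[[0, 0, 0, 0, 0, 0.2, 2.5], [0, 0, 0, 0, 0, 0.25, 2.5], [0, 0, 0, 0, 0, 0.25, 2.5]]]}}

```text
clock: 25.48
tool_pos: [0.4128, 0.3723, 0.0163]
eef_rot: [0.016, 1.0, 0.0, -0.0]
contact_force: [0.1, 0.8, -0.3]
opening: 0.423
```

>>> {"method": "carry_out", "body": {"commands": [[[0, 0, 0, 0, 0, 0, 4.5], [0, 0, 0, 0, 0, 0, 5.6], [0, 0, 0, 0, 0, 0, 5.6], [0, 0, 0, 0, 0, -1, 5.6], [0, 0, 0, 0, 0, -4, 5.6], [0, 0, 0, 0, 0, -8, 5.6], [0, 0, 0, 0, 0, -12, 5.6], [0, 0, 0, 0, 0, -16, 5.6], [0, 0, 0, 0, 0, -20, 5.6], [0, 0, 0, 0, 0, -23, 5.6]]]}}

```text
clock: 26.32
tool_pos: [0.4124, 0.3728, 0.25]
eef_rot: [0.015, 1.0, 0.001, 0.0]
contact_force: [0.8, 0.6, 0.2]
opening: 0.638
```

```bash
python3 -c "
from h import *
snap('wrist','w21');snap('scene','s21');crop('s21','s21c',50,60,450,320,1.95)"
```

```text
(no output)
```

View pics/w21.png

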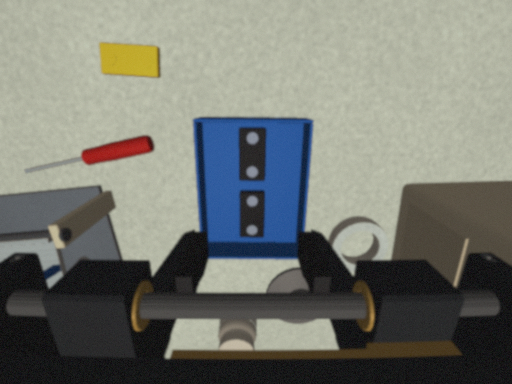

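View pics/s21c.png

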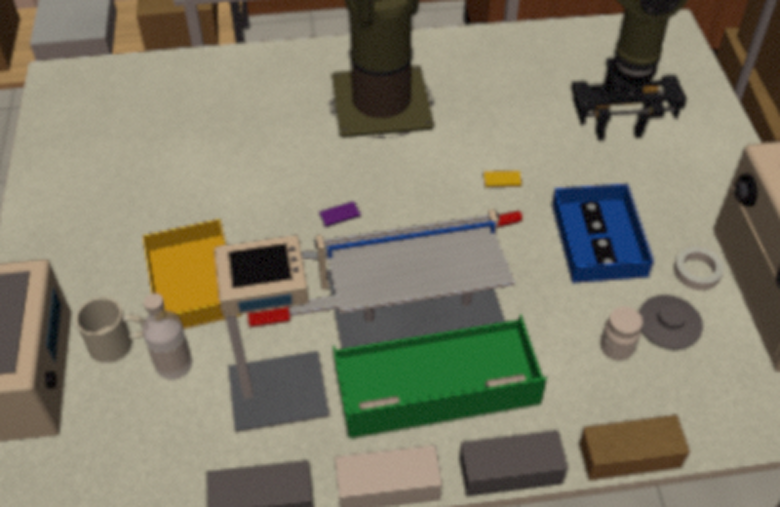

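The wrist view (plates at about (252,153) and (252,215)) and the scene view show both plates flat in the blue bin. The rollers are in the tray, the board is back up and empty, and nothing else has moved. I'm handing it in.

>>> {"method": "carry_out", "body": {"commands": [[[0, 0, 0, 0, 0, 0, 5.6], [0, 0, 0, 0, 0, 0, 5.6], [0, 0, 0, 0, 0, 0, 5.6]]]}}

```text
clock: 26.67
tool_pos: [0.4124, 0.371, 0.2445]
eef_rot: [0.016, 1.0, -0.001, -0.001]
contact_force: [1.1, -0.4, -1.2]
opening: 0.635
```

```bash
python3 -c "
from plant import r
print(r.finish_job())"
```

```text
the job is handed in; nothing more can be done
None
```

I pushed the red paddle down at a slant of about 43°, and both white rollers rolled off into the green tray while the plates stayed on the board. I let the board come back up slowly, drew each plate about 45 mm out from under the blue bar, and laid both in the blue bin. I handed in at about 27 s of the 72 s allowed.

- **Final state:** the last wrist and scene pictures show both plates flat and apart in the blue bin, both rollers in the tray, and the board up and empty. The other things on the table look unmoved, and the gripper was about 0.25 m above the table, touching nothing.
- **Force:** the highest reading I took was about 12 N, while pressing the paddle. I only read force at the end of each move, so brief peaks in between were not seen.
- **Trouble:** my first slanted approaches ran into wrist joint limits and drifted up to about 5 cm off target in free air. I backed off and turned the tool half a turn before pushing. A few later moves were up to about 12 mm off, and I corrected them before each grasp or placing.

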